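# Charge the annealing furnace through its cover slot

## Task

Take the charging boat that holds the brass bush by its upright handle, lower it through the slot in the furnace's cover plate and tip its open nose down inside until the bush rolls out onto the furnace floor, never letting the boat touch the furnace. Then draw the boat out just as cleanly and stand it upright on the bench again. Leave the empty boat standing where it is.

Things in the scene. Friction and masses are not known exactly. Their poses are not given: they have to be found in the camera images.
- boat: Loaded boat, 0.2 kg, on the bench: steel trough with upright handle at its rear. Origin: on the underside below the handle axis; z up. Trough from 6 mm behind it (+x) to the open nose 75 mm ahead (-x; at first towards the robot within 30 degrees), 32 mm wide (y), 26 high. Wooden grip block on the handle, 20 (x) by 16 (y) mm, 125 to 165 mm above the underside: pinch it across y, from above.
- bush: Loose brass cylinder, 16 mm diameter, 20 mm long, 35 g, origin at its centre. It lies across the loaded boat's trough against the foot of the handle, 14 mm ahead (-x) of the boat's origin. The trough floor climbs 12 degrees towards the nose and so keeps the bush in while the boat is level; with the boat tipped nose-down by 25 to 35 degrees it rolls out over the open nose.
- furnace: Fixed grey box, 240 mm (x) by 188 (y), control box on its +y side. Steel cover plate 5 mm thick, upper face 150 mm above the bench, with a slot 112 mm long (x) by 60 wide (y), alike both ways round. Origin: on the bench below the slot's centre; z up, x away from the robot within 15 degrees. Empty chamber below, 190 (x) by 130 (y) mm, its floor 30 mm above the bench.
- empty_boat: A second boat of the same shape and size, with nothing in it, standing on the bench left or right of the loaded one, at least 150 mm from it. Origin and axes as for the loaded boat. To be left alone.
Mind the look-alikes: they are no part of the job. What is shaped like the boat but green or pink is not meant.

How it is judged:
By the outcome, as a careful person would: the job done as asked, in the order asked, and still so for the second after the job is handed in, with the robot touching nothing.
It also fails if it takes over 69 s, if anything falls off the work surface, if the arm or the gripper's body presses on something with over 40 N, if the wrist force passes 120 N, or if a joint passes its speed limit or range.

## Robot

A 6-joint arm with a two-finger parallel gripper is mounted at the origin on the work surface. World frame = base frame: x ahead of the robot, y to its left, z up, the work surface at z = 0. Lengths are in m, angles in rad, forces in N, time in s.
With the tool pointing down it reaches from about 0.25 to 0.725 m from the base axis. Payload 4 kg.
Tool frame: the origin (TCP) lies on the centre line of the jaws, within the pads' length; the fingertips stand tip_reach ahead of it and the grasp point (between the pads) lies 5 mm behind it (tip_reach is the distance from the TCP to the fingertips, in m); z points along the fingers, y is the direction in which the jaws open and shut (so a half turn about z gives the same grasp; the last joint's range is limited). The gripper opens to 85 mm and grips with 20 to 120 N. Pads are 22 mm wide; open, the fingers measure 114 mm over their backs; the gripper's body (76 mm by 85 mm) begins 54 mm behind the grasp point. The pads swing forward as they close: fully open they stand 13 mm farther back than shut.
Start: joints at [-1.331, 0.241, 0.005, 1.335, 0, 1.571], TCP at [0.119, -0.486, 0.207] pointing down, gripper open.
Joint ranges: [-2.72, 2.72], [-1.05, 1.87], [-1.09, 1.28], [-1.99, 2.15], [-1.42, 1.44], [-3.14, 3.14]. Speed limits (rad/s): [2.79, 2.79, 3.14, 3.14, 3.14, 3.14].

## Interface

Orientations are given as a unit quaternion [x, y, z, w].
In Python, from workcell import * gives the robot as it stands.
- The arm moves only by the tool arm_command, never from a script. Its arguments are lists of equal length, an entry for each row: "translation": the shift along the tool's x, y, z in cm, a list of three; "turn": the turn about the tool's z in rad; "hand": the closure, from 0 (fully open) to 1 (shut). In form: {"translation": [[x, y, z], ...], "turn": [turn, ...], "hand": [hand, ...]}. A call has 1 to 5 rows; each row is the pose to reach, as a shift and turn from the pose commanded when the call began, along the tool's axes at that moment; what a row does not reach only later rows make up. A row lasts 1/12 s, in which the tool goes at most 41.7 mm and 7.16 degrees, less where a joint would pass 70% of its speed; a pose out of reach is approached as far as the arm can. A call with a gripper value outside its range is refused whole. The fingers move at their own pace and stop on an object; the grip force is fixed at half the most. Time passes only in rows, so rows that repeat a pose let the fingers close. It gives the time, the measured TCP pose, the force and the opening at its end, in the units of the state.
- get_obs(): the state, without advancing time (a new reading comes with each control period).
- camera(name): name is "scene" or "top" or "wrist"; returns (picture, depth): 420x560x3 uint8, red, green, blue; 420x560 float32, m along the optical axis (not along the pixel's ray), 0 where there is no reading.
- camera_info(name): a dict with "mtx" (3x3 intrinsics, pixels), "dist_coeffs" ([k1, k2, p1, p2, k3] as OpenCV has them; the pictures are not rectified), "world_to_cam" (4x4, takes a point from world to camera coordinates). Camera axes: x right, y down, z forward; pixel columns grow to the right and rows downward; lengths in m; the calibration is good to about 2 mm. A picture is of the moment at which its call begins: read the wrist's pose just before it. camera_info takes no time and is no camera call; for the wrist camera it gives the pose at the moment of the call.
- job_done(): hands the job in, once; it reports no verdict.
Trained networks look in the newest picture that a camera, given by its name, has taken for a name from the list of things; names that differ only in an ending like _2 or _b are one class to them, and where a whole thing is asked for, a point or a joint stands for the part that bears it (a point fixed in the world has none). Each returns a list of dicts, best first, with "conf" (0 to 1); they miss things now and then, are a little off and sometimes report something else, mostly with a low value. They report only what shows in the picture. A call takes as long as a camera call. They do not tell look-alikes from the thing itself.
- search_frame(camera, name): "location" ([row, column] in pixels, amid what is visible of it).
- spot_point(camera, name): "location" ([row, column] in pixels: a listed point, or the origin of a listed thing).
The state is a dict: "clock": time; "joint_pos": joint angles; "joint_vel": joint speeds; "tau": joint torques, N m; "eef_pos": TCP position; "tool_rot": TCP orientation; "ft_force": force on the tool from outside, world axes, zero at the start; "ft_torque": the same for the moment, N m; "grip_width": finger opening in m.
Only numpy, scipy, OpenCV 4.12 (cv2) and the standard library are available. Lean on these libraries where they do the work, as an engineer would, in place of code of your own. Each camera call takes 0.05 s, during which the arm holds its last target. There are 200 camera calls.

## Working session

There is one attempt and no reset: what is moved stays moved. The work goes in short steps, Python scripts to look and compute and a tool call to move; the robot and the scene stay as the last step left them, time stands still between calls to the robot, and variables do not carry over. Pictures are saved under pics/ and viewed, about 8 in all and at most 12, crops included, and the job is handed in when it is done.

Besides the shell and the picture viewer there is one more tool, called after ">>>" as name(argument=value, ...) on one line, values as JSON. arm_command: Moves the arm, as the interface text tells. Its arguments: {"type":"object","properties":{"translation":{"type":"array","items":{"type":"array","items":{"type":"number"}}},"turn":{"type":"array","items":{"type":"number"}},"hand":{"type":"array","items":{"type":"number"}}},"required":["translation","turn","hand"]}

```bash
ls; mkdir -p pics; cat > h.py <<'E'
import numpy as np, cv2
from workcell import *
from scipy.spatial.transform import Rotation as R
def ray(name,rc,info=None):
    i=info or camera_info(name); M=np.array(i["mtx"]);d=np.array(i["dist_coeffs"]);T=np.array(i["world_to_cam"])
    p=cv2.undistortPoints(np.array([[[rc[1],rc[0]]]],float),M,d)[0,0]
    Ti=np.linalg.inv(T); return Ti[:3,3],Ti[:3,:3]@np.array([p[0],p[1],1.])
def atz(name,rc,z,info=None):
    o,v=ray(name,rc,info); return o+v*(z-o[2])/v[2]
def cloud(name,dep,info=None):
    i=info or camera_info(name); M=np.array(i["mtx"]);d=np.array(i["dist_coeffs"]);T=np.linalg.inv(np.array(i["world_to_cam"]))
    h,w=dep.shape; c,r=np.meshgrid(np.arange(w),np.arange(h))
    p=cv2.undistortPoints(np.stack([c,r],-1).reshape(-1,1,2).astype(float),M,d).reshape(h,w,2)
    P=np.dstack([p[...,0]*dep,p[...,1]*dep,dep]); return P@T[:3,:3].T+T[:3,3]
def proj(name,X,info=None):
    i=info or camera_info(name); T=np.array(i["world_to_cam"])
    return cv2.projectPoints(np.atleast_2d(X).astype(float),cv2.Rodrigues(T[:3,:3])[0],T[:3,3],np.array(i["mtx"]),np.array(i["dist_coeffs"]))[0][:,0,::-1]
E
python3 - <<'E'
from h import *
o=get_obs();print({k:np.round(v,3) for k,v in o.items()})
for n in("top","scene"):
    p,d=camera(n);cv2.imwrite(f"pics/{n}0.png",p[...,::-1]);np.savez(f"{n}0.npz",p=p,d=d)
    T=np.linalg.inv(camera_info(n)["world_to_cam"]);print(n,T.round(3).tolist())
    for t in("boat","furnace","bush","empty_boat"):
        for f in(search_frame,spot_point):
            print(n,t,f.__name__,[(np.round(q["location"]).tolist(),round(q["conf"],2),atz(n,q["location"],0).round(3)[:2].tolist()) for q in f(n,t)])
E
```

```text
pics
{'clock': np.float64(0.0), 'joint_pos': array([-1.331,  0.241,  0.004,  1.335,  0.   ,  1.571]), 'joint_vel': array([-0.   , -0.001,  0.   ,  0.002,  0.   ,  0.001]), 'tau': array([-3.0000e-03, -3.7232e+01,  2.5241e+01,  1.7000e-02, -0.0000e+00,
        0.0000e+00]), 'eef_pos': array([ 0.119, -0.485,  0.206]), 'tool_rot': array([ 0.993,  0.12 , -0.   , -0.001]), 'ft_force': array([ 0.243, -0.114, -0.543]), 'ft_torque': array([0.034, 0.016, 0.026]), 'grip_width': np.float64(0.085)}
top [[-0.004, -0.996, 0.088, 0.461], [-1.0, 0.004, 0.002, -0.113], [-0.002, -0.088, -0.996, 0.929], [0.0, 0.0, 0.0, 1.0]]
top boat call [([168.0, 437.0], 0.77, [0.631, -0.461]), ([211.0, 396.0], 0.71, [0.533, -0.364]), ([295.0, 388.0], 0.65, [0.35, -0.343]), ([110.0, 420.0], 0.56, [0.764, -0.428])]
top boat call [([199.0, 386.0], 0.84, [0.56, -0.343]), ([105.0, 411.0], 0.77, [0.776, -0.407]), ([166.0, 434.0], 0.68, [0.636, -0.454]), ([304.0, 374.0], 0.65, [0.33, -0.312])]
top furnace call [([208.0, 111.0], 0.82, [0.542, 0.27])]
top furnace call [([213.0, 130.0], 0.56, [0.531, 0.224])]
top bush call [([
[... 204 characters left out ...]
9, -0.084])]
scene [[0.263, 0.768, -0.583, 1.098], [0.965, -0.216, 0.151, -0.259], [-0.01, -0.603, -0.798, 0.811], [0.0, 0.0, 0.0, 1.0]]
scene boat call [([269.0, 125.0], 0.85, [0.579, -0.457]), ([164.0, 169.0], 0.77, [0.315, -0.334])]
scene boat call [([166.0, 176.0], 0.97, [0.327, -0.32]), ([352.0, 165.0], 0.79, [0.771, -0.399]), ([249.0, 178.0], 0.68, [0.56, -0.344]), ([297.0, 133.0], 0.61, [0.645, -0.446])]
scene furnace call [([162.0, 436.0], 0.66, [0.482, 0.282])]
scene furnace call []
scene bush call []
scene bush call [([241.0, 174.0], 0.35, [0.538, -0.35])]
scene empty_boat call [([174.0, 287.0], 0.95, [0.423, -0.073])]
scene empty_boat call [([195.0, 289.0], 0.81, [0.485, -0.084])]
```

View pics/top0.png

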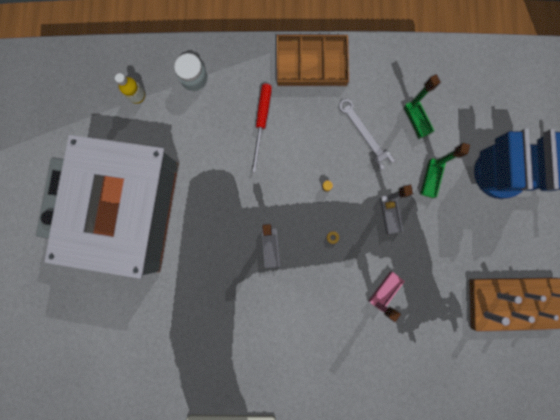

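View pics/scene0.png

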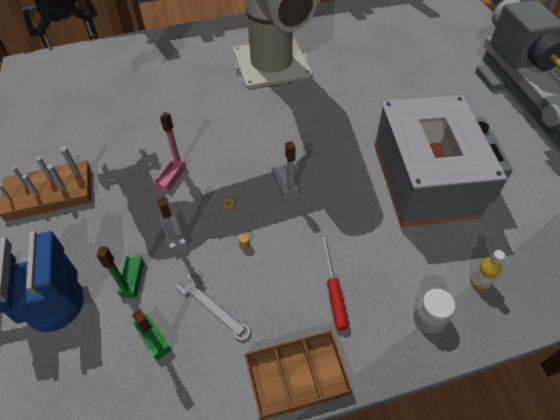

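Candidates (top picture):
- Grey boat at (211,396), with a brass spot at (207,391). This is the loaded one.
- Grey boat at (245,271), which looks empty.
- Green boats at (168,437) and (110,420), and a pink one at (295,388). These are look-alikes.
- Loose bushes at (186,327) and (238,333). These are distractors.

The furnace slot is around (205,104). I'll check the choice in a close crop and fit the geometry from depth.

```bash
python3 - <<'E'
from h import *
a=np.load("top0.npz");p,d=a["p"],a["d"];C=cloud("top",d)
c=p[170:280,240:430,::-1];cv2.imwrite("pics/crop.png",cv2.resize(c,None,fx=4,fy=4,interpolation=cv2.INTER_CUBIC))
# slot: cover plane
m=(abs(C[...,2]-.15)<.006);m[:, 170:]=0
print("plate z",np.median(C[m][:,2]))
cn,h=cv2.findContours(m.astype(np.uint8),cv2.RETR_CCOMP,cv2.CHAIN_APPROX_NONE)
for k,q in zip(cn,h[0]):
    if cv2.contourArea(k)>400:
        w=np.array([atz("top",(x[0][1],x[0][0]),.15)[:2]*1000 for x in k],np.float32);print(q[3],cv2.minAreaRect(w))
for n in("top","scene"):
    a=np.load(n+"0.npz");p,d=a["p"].astype(int),a["d"];C=cloud(n,d)
    # grip blocks: z .12-.17
    m=(C[...,2]>.12)&(C[...,2]<.175)&(C[...,1]<0)&(C[...,0]>.25);
    nl,L,S,ce=cv2.connectedComponentsWithStats(m.astype(np.uint8))
    for i in range(1,nl):
        if S[i,4]>8: q=C[L==i];print(n,"block",ce[i].round(),S[i,4],np.median(q,0).round(4),q.min(0).round(3),q.max(0).round(3))
    # troughs
    m=(C[...,2]>.006)&(C[...,2]<.05)&(C[...,1]<0)&(C[...,0]>.25)&(p.max(2)-p.min(2)<40)
    nl,L,S,ce=cv2.connectedComponentsWithStats(m.astype(np.uint8))
    for i in range(1,nl):
        if S[i,4]>60: q=C[L==i];print(n,"trough",ce[i].round(),S[i,4],cv2.minAreaRect((q[:,:2]*1000).astype(np.float32)))
E
```

```text
plate z 0.14936099974496753
-1 ((535.994384765625, 221.25030517578125), (190.6611328125, 247.36294555664062), 81.32999420166016)
0 ((536.177978515625, 220.59222412109375), (62.331878662109375, 114.76472473144531), 81.17015075683594)
top block [432.  83.] 183 [ 0.7677 -0.3997  0.1588] [ 0.758 -0.413  0.121] [ 0.783 -0.393  0.169]
top block [515. 160.] 1816 [ 0.6185 -0.552   0.1588] [ 0.563 -0.58   0.12 ] [ 0.676 -0.539  0.168]
top block [551. 159.] 1024 [ 0.6213 -0.6255  0.1591] [ 0.563 -0.656  0.12 ] [ 0.678 -0.62   0.168]
top block [461. 150.] 178 [ 0.6365 -0.4496  0.161 ] [ 0.627 -0.463  0.127] [ 0.649 -0.444  0.168]
top block [405. 191.] 162 [ 0.5592 -0.3383  0.163 ] [ 0.549 -0.352  0.125] [ 0.571 -0.334  0.167]
top block [267. 230.] 106 [ 0.4878 -0.0855  0.164 ] [ 0.479 -0.093  0.133] [ 0.499 -0.076  0.168]
top block [392. 314.] 165 [ 0.3348 -0.3107  0.1629] [ 0.322 -0.324  0.125] [ 0.345 -0.302  0.168]
top trough [346.  74.] 62 ((841.1492919921875, -256.7332763671875), (27.060413360595703, 64.3690414428711), 60.396507263183594)
top trough [358. 123.] 319 ((730.2830200195312, -28
[... 2660 characters left out ...]
8140563965, 80.90393829345703), 74.39082336425781)
scene trough [ 76. 300.] 321 ((631.2346801757812, -546.2763671875), (30.086917877197266, 104.18385314941406), 70.40668487548828)
scene trough [186. 289.] 66 ((660.4705810546875, -338.3695983886719), (44.299800872802734, 19.210697174072266), 42.46871566772461)
scene trough [223. 316.] 284 ((724.98681640625, -285.9881591796875), (125.4913101196289, 24.506980895996094), 29.8656063079834)
scene trough [162. 351.] 81 ((776.3140869140625, -400.05059814453125), (2.82340669631958, 30.470027923583984), 23.62515640258789)
scene trough [337. 396.] 72 ((928.9727172851562, -130.75189208984375), (55.094635009765625, 1.9408036470413208), 89.35723114013672)
```

View pics/crop.png

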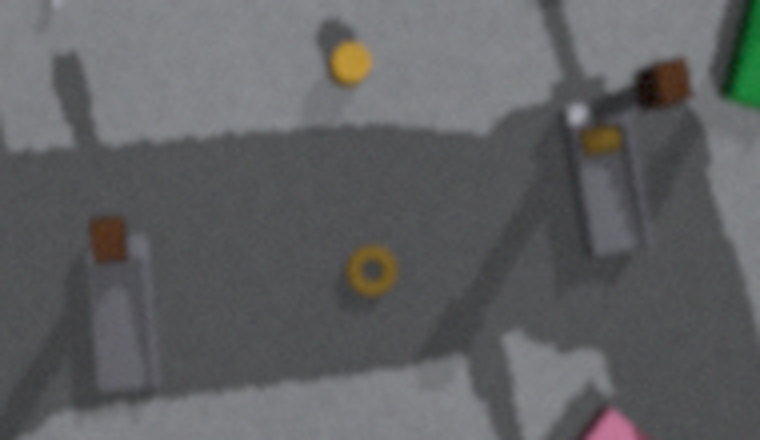

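>>> arm_command(translation=[[0,0,-15],[0,0,-15],[0,0,-15],[0,0,-15],[0,0,-15]], turn=[0,0,0,0,0], hand=[0,0,0,0,0])

```text
clock: 1.32
eef_pos: [0.1193, -0.4878, 0.3633]
tool_rot: [0.993, 0.12, 0.001, 0.006]
ft_force: [0.1, -0.3, 1.1]
grip_width: 0.0853
```

>>> arm_command(translation=[[0,-20,0],[0,-20,0],[0,-20,0],[0,-20,0],[0,-20,0]], turn=[0,0,0,0,0], hand=[0,0,0,0,0])

```text
clock: 1.73
eef_pos: [0.0705, -0.2885, 0.3561]
tool_rot: [0.993, 0.12, -0.0, -0.001]
ft_force: [-0.3, -0.6, 0.2]
grip_width: 0.0854
```

>>> arm_command(translation=[[0,-15,0],[0,-15,0],[0,-15,0],[0,-15,0],[0,-15,0]], turn=[0,0,0,0,0], hand=[0,0,0,0,0])

```text
clock: 2.15
eef_pos: [0.0347, -0.1418, 0.3569]
tool_rot: [0.993, 0.12, 0.0, 0.001]
ft_force: [-0.4, -0.5, 0.7]
grip_width: 0.0852
```

The right-hand grey boat holds the brass bush (crop (600,140)); the left one at (110,310) is empty.

The commands can't tilt the tool directly, so I'm testing how the arm behaves at its reach limits.

```bash
python3 - <<'E'
from h import *
o=get_obs();print(o["joint_pos"].round(3),o["eef_pos"].round(4),o["tool_rot"].round(4))
import workcell;print([n for n in dir(workcell) if n[0]!='_'])
E
```

```text
[-1.331 -0.487 -0.223  1.832  0.     1.571] [ 0.0347 -0.1418  0.3569] [9.928e-01 1.196e-01 1.000e-04 1.200e-03]
['Unreachable', 'camera', 'camera_info', 'get_obs', 'job_done', 'search_frame', 'spot_point', 'tip_reach']
```

>>> arm_command(translation=[[0,0,16],[0,0,16],[0,0,16],[0,0,16],[0,0,16]], turn=[0,0,0,0,0], hand=[0,0,0,0,0])

```text
clock: 2.57
eef_pos: [0.0337, -0.1379, 0.1887]
tool_rot: [0.993, 0.12, -0.001, -0.009]
ft_force: [0.3, 1.5, -0.6]
grip_width: 0.0854
```

```bash
python3 - <<'E'
from h import *
o=get_obs();print(o["joint_pos"].round(3),o["eef_pos"].round(4),o["tool_rot"].round(4))
E
```

```text
[-1.331 -0.504 -0.664  1.428 -0.     1.571] [ 0.0337 -0.1379  0.1887] [ 0.9928  0.1196 -0.0011 -0.0088]
```

>>> arm_command(translation=[[0,0,9],[0,0,9],[0,0,9],[0,-20,9],[0,-20,9]], turn=[0,0,0,0,0], hand=[0,0,0,0,0])

```text
clock: 2.98
eef_pos: [0.0159, -0.0649, 0.1091]
tool_rot: [0.993, 0.12, -0.0, -0.003]
ft_force: [-0.4, 1.0, 2.2]
grip_width: 0.0855
```

```bash
cat > s.py <<'E'
from h import *
o=get_obs();print(o["joint_pos"].round(3),o["eef_pos"].round(4),o["tool_rot"].round(4),o["ft_force"].round(1),"tip",tip_reach, "axes",R.from_quat(o["tool_rot"]).as_matrix().round(3).tolist())
E
python3 s.py
```

```text
[-1.331 -0.688 -0.922  1.342  0.     1.571] [ 0.0159 -0.0649  0.1091] [ 9.928e-01  1.196e-01 -4.000e-04 -3.100e-03] [-0.4  1.   2.2] tip 0.014 axes [[0.971, 0.237, -0.001], [0.237, -0.971, 0.006], [0.0, -0.006, -1.0]]
```

>>> arm_command(translation=[[0,-4,0],[0,-8,0],[0,-12,0],[0,-16,0],[0,-20,0]], turn=[0,0,0,0,0], hand=[0,0,0,0,0])

```text
clock: 3.4
eef_pos: [-0.0138, 0.0565, 0.1179]
tool_rot: [0.993, 0.12, -0.002, -0.02]
ft_force: [-0.2, 0.2, -0.0]
grip_width: 0.0848
```

```bash
python3 s.py
```

```text
[-1.331 -1.049 -0.914  1.746 -0.     1.571] [-0.0138  0.0565  0.1179] [ 0.9926  0.1196 -0.0024 -0.0199] [-0.2  0.2 -0. ] tip 0.014 axes [[0.971, 0.237, -0.01], [0.237, -0.971, 0.039], [-0.0, -0.04, -0.999]]
```

>>> arm_command(translation=[[0,-60,0],[0,-60,0],[0,-60,0],[0,-60,0],[0,-60,0]], turn=[0,0,0,0,0], hand=[0,0,0,0,0])

```text
clock: 3.82
eef_pos: [-0.0201, 0.0821, 0.1624]
tool_rot: [0.992, 0.12, -0.005, -0.039]
ft_force: [-0.3, -0.6, 0.0]
grip_width: 0.0856
```

```bash
python3 s.py
```

```text
[-1.331 -1.05  -0.801  1.899 -0.     1.571] [-0.0201  0.0821  0.1624] [ 0.992   0.1195 -0.0048 -0.0395] [-0.3 -0.6  0. ] tip 0.014 axes [[0.971, 0.237, -0.019], [0.238, -0.968, 0.077], [-0.0, -0.079, -0.997]]
```

>>> arm_command(translation=[[0,-90,0],[0,-90,0],[0,-90,0],[0,-90,0],[0,-90,0]], turn=[0,0,0,0,0], hand=[0,0,0,0,0])

```text
clock: 4.23
eef_pos: [-0.0309, 0.1262, 0.2431]
tool_rot: [0.991, 0.119, -0.007, -0.055]
ft_force: [-13.8, 57.5, 8.6]
grip_width: 0.0854
```

```bash
python3 s.py
```

```text
[-1.331 -1.05  -0.582  2.15  -0.     1.571] [-0.0309  0.1262  0.2431] [ 0.9913  0.1194 -0.0067 -0.0553] [-13.8  57.5   8.6] tip 0.014 axes [[0.971, 0.236, -0.026], [0.238, -0.965, 0.108], [-0.0, -0.111, -0.994]]
```

>>> arm_command(translation=[[0,10,0],[0,10,0],[0,10,0],[0,10,0],[0,10,0]], turn=[0,0,0,0,0], hand=[0,0,0,0,0])

```text
clock: 4.65
eef_pos: [-0.0075, 0.0306, 0.2304]
tool_rot: [0.991, 0.119, -0.007, -0.059]
ft_force: [-0.5, -0.2, -0.0]
grip_width: 0.0855
```

```bash
python3 s.py
```

```text
[-1.331 -0.828 -0.636  1.881  0.     1.571] [-0.0075  0.0306  0.2304] [ 0.9911  0.1194 -0.0071 -0.0588] [-0.5 -0.2 -0. ] tip 0.014 axes [[0.971, 0.236, -0.028], [0.238, -0.965, 0.115], [0.0, -0.118, -0.993]]
```

Tilt picked up at the reach limit persists. The plan:
1. Gain about 15° of lean.
2. Grasp the boat while it's level.
3. Insert it through the slot.
4. Turn half about the leaned tool axis, which tips the boat by about 30°.

Next I'll turn the tool and go round to the front.

```bash
cat >> h.py <<'E'
def plan(target,yaw=None,o=None):
    """TCP target (world) and azimuth (deg) wanted for horizontal part of tool y (mod 180) -> tool shift cm, turn rad"""
    o=o or get_obs();M=R.from_quat(o["tool_rot"]).as_matrix()
    s=M.T@(np.array(target)-o["eef_pos"])*100; t=None
    if yaw is not None:
        f=lambda a:np.degrees(np.arctan2(*(M@R.from_euler('z',a).as_matrix()[:,1])[1::-1]))
        a=np.linspace(-np.pi,np.pi,20001);y=np.array([f(x) for x in a[::20]]);e=abs((y-yaw+90)%180-90)
        c=[(round(a[::20][i],3)) for i in range(1,len(e)-1) if e[i]<=e[i-1] and e[i]<=e[i+1] and e[i]<2]; t=c
    return s.round(2).tolist(),t
def lean(q):
    u=-R.from_quat(q).as_matrix()[:,2]; return np.degrees(np.arccos(u[2])).round(2),np.degrees(np.arctan2(u[1],u[0])).round(1)
E
cat > s.py <<'E'
from h import *
import sys
o=get_obs();print(round(float(o["clock"]),2),"j",o["joint_pos"].round(3).tolist(),"p",o["eef_pos"].round(4).tolist(),"F",o["ft_force"].round(1).tolist(),"lean",lean(o["tool_rot"]),"w",round(float(o["grip_width"]),4))
a=[float(x) for x in sys.argv[1:]]
if a: print(plan(a[:3],a[3] if len(a)>3 else None,o))
E
python3 s.py
```

```text
4.65 j [-1.331, -0.828, -0.636, 1.881, 0.0, 1.571] p [-0.0075, 0.0306, 0.2304] F [-0.5, -0.2, -0.0] lean (np.float64(6.79), np.float64(-76.3)) w 0.0855
```

>>> arm_command(translation=[[0,28,0],[0,28,0],[0,28,0],[0,28,0],[0,28,0]], turn=[-0.6,-0.6,-0.6,-0.6,-0.6], hand=[0,0,0,0,0])

```text
clock: 5.07
eef_pos: [0.0421, -0.1721, 0.2049]
tool_rot: [0.91, 0.41, 0.011, -0.057]
ft_force: [0.1, 0.1, 1.1]
grip_width: 0.0856
```

>>> arm_command(translation=[[0,0,0],[0,0,0],[0,0,0],[0,0,0],[0,0,0]], turn=[-0.6,-0.6,-0.6,-0.6,-0.6], hand=[0,0,0,0,0])

```text
clock: 5.48
eef_pos: [0.0416, -0.1701, 0.2052]
tool_rot: [0.749, 0.66, 0.027, -0.052]
ft_force: [-0.2, -0.3, 1.1]
grip_width: 0.0855
```

```bash
python3 s.py .28 .1 .16 98.7
```

```text
5.48 j [-1.331, -0.327, -0.543, 1.472, 0.0, 0.365] p [0.0416, -0.1701, 0.2052] F [-0.2, -0.3, 1.1] lean (np.float64(6.75), np.float64(-76.3)) w 0.0855
([29.15, 20.52, 6.91], [np.float64(-1.847), np.float64(1.294)])
```

>>> arm_command(translation=[[29.2,20.5,6.9],[29.2,20.5,6.9],[29.2,20.5,6.9],[29.2,20.5,6.9],[29.2,20.5,6.9]], turn=[-0.6,-0.6,-0.6,-0.6,-0.6], hand=[0,0,0,0,0])

```text
clock: 5.9
eef_pos: [0.1515, -0.0524, 0.1855]
tool_rot: [0.571, 0.819, 0.039, -0.042]
ft_force: [1.5, -1.2, -0.4]
grip_width: 0.0856
```

```bash
python3 s.py .28 .13 .16 98.7
```

```text
5.9 j [-0.511, -0.401, -0.633, 1.414, 0.087, 0.703] p [0.1515, -0.0524, 0.1855] F [1.5, -1.2, -0.4] lean (np.float64(6.6), np.float64(-78.0)) w 0.0856
([12.28, 18.32, 4.28], [np.float64(-1.37), np.float64(1.772)])
```

>>> arm_command(translation=[[6,14,4],[6,14,4],[6,14,4],[6,14,4],[6,14,4]], turn=[-0.6,-0.6,-0.6,-0.6,-0.6], hand=[0,0,0,0,0])

```text
clock: 6.32
eef_pos: [0.2648, 0.0603, 0.1543]
tool_rot: [0.299, 0.953, 0.052, -0.029]
ft_force: [-0.1, -1.6, -0.1]
grip_width: 0.0857
```

>>> arm_command(translation=[[0,0,0],[0,0,0],[0,0,0],[0,0,0],[0,0,0]], turn=[-0.6,-0.6,-0.6,-0.6,-0.6], hand=[0,0,0,0,0])

```text
clock: 6.73
eef_pos: [0.261, 0.0556, 0.1548]
tool_rot: [0.009, 0.998, 0.057, -0.013]
ft_force: [0.6, 0.5, 0.8]
grip_width: 0.0854
```

```bash
python3 s.py 0.01 0.01 .1 98.7
```

```text
6.73 j [0.066, -0.189, -0.584, 1.194, 0.116, 0.084] p [0.261, 0.0556, 0.1548] F [0.6, 0.5, 0.8] lean (np.float64(6.75), np.float64(-77.5)) w 0.0854
([24.86, -5.66, 5.56], [np.float64(-0.17), np.float64(2.972)])
```

>>> arm_command(translation=[[6,14,3],[6,14,3],[6,14,3],[6,14,3],[6,14,3]], turn=[-0.17,-0.17,-0.17,-0.17,-0.17], hand=[0,0,0,0,0])

```text
clock: 7.15
eef_pos: [0.2017, 0.2039, 0.143]
tool_rot: [-0.078, 0.995, 0.06, -0.009]
ft_force: [-0.1, 0.2, 0.5]
grip_width: 0.0855
```

```bash
python3 s.py 0.0 0.0 .08 98.7; python3 s.py -.5 -.3 0
```

```text
7.15 j [0.664, -0.199, -0.625, 1.093, 0.11, 0.512] p [0.2017, 0.2039, 0.143] F [-0.1, 0.2, 0.5] lean (np.float64(6.99), np.float64(-77.2)) w 0.0855
([23.04, -17.67, 4.38], [np.float64(0.0)])
7.15 j [0.664, -0.199, -0.625, 1.093, 0.11, 0.512] p [0.2017, 0.2039, 0.143] F [-0.1, 0.2, 0.5] lean (np.float64(6.99), np.float64(-77.2)) w 0.0855
([77.03, -40.4, 10.11], None)
```

```bash
python3 s.py 0.005 0.05 .11; python3 s.py -.467 -.319 .11
```

```text
7.15 j [0.664, -0.199, -0.625, 1.093, 0.11, 0.512] p [0.2017, 0.2039, 0.143] F [-0.1, 0.2, 0.5] lean (np.float64(6.99), np.float64(-77.2)) w 0.0855
([21.8, -12.48, 1.98], None)
7.15 j [0.664, -0.199, -0.625, 1.093, 0.11, 0.512] p [0.2017, 0.2039, 0.143] F [-0.1, 0.2, 0.5] lean (np.float64(6.99), np.float64(-77.2)) w 0.0855
([74.15, -41.43, -1.12], None)
```

>>> arm_command(translation=[[21.8,-12.5,2],[21.8,-12.5,2],[21.8,-12.5,2],[21.8,-12.5,2],[21.8,-12.5,2]], turn=[0,0,0,0,0], hand=[0,0,0,0,0])

```text
clock: 7.57
eef_pos: [0.038, 0.0724, 0.1149]
tool_rot: [-0.072, 0.996, 0.058, -0.009]
ft_force: [-0.1, -1.3, 1.3]
grip_width: 0.085
```

>>> arm_command(translation=[[52,-29,6],[52,-29,6],[52,-29,6],[52,-29,6],[52,-29,6]], turn=[0,0,0,0,0], hand=[0,0,0,0,0])

```text
clock: 7.98
eef_pos: [-0.0577, 0.0123, 0.0933]
tool_rot: [-0.073, 0.996, 0.046, -0.029]
ft_force: [0.3, 0.2, -0.0]
grip_width: 0.0857
```

```bash
python3 s.py -.467 -.319 0.08 98.7
```

```text
7.98 j [0.427, -1.05, -0.982, 1.661, 0.107, 0.278] p [-0.0577, 0.0123, 0.0933] F [0.3, 0.2, -0.0] lean (np.float64(6.27), np.float64(-53.9)) w 0.0857
([45.29, -26.88, 1.03], [np.float64(-0.006), np.float64(3.135)])
```

>>> arm_command(translation=[[90,-40,30],[90,-40,30],[90,-40,30],[90,-40,30],[90,-40,30]], turn=[0,0,0,0,0], hand=[0,0,0,0,0])

```text
clock: 8.4
eef_pos: [-0.0748, 0.0083, 0.053]
tool_rot: [-0.074, 0.995, 0.038, -0.048]
ft_force: [0.8, 0.2, -0.5]
grip_width: 0.0853
```

```bash
python3 s.py -.467 -.319 0.08 98.7
```

```text
8.4 j [0.322, -1.05, -1.087, 1.609, 0.096, 0.17] p [-0.0748, 0.0083, 0.053] F [0.8, 0.2, -0.5] lean (np.float64(6.97), np.float64(-34.0)) w 0.0853
([43.79, -26.43, -0.95], [np.float64(-0.006), np.float64(3.135)])
```

>>> arm_command(translation=[[90,-45,8],[90,-45,8],[90,-45,8],[90,-45,8],[90,-45,8]], turn=[0,0,0,0,0], hand=[0,0,0,0,0])

```text
clock: 8.82
eef_pos: [-0.0893, -0.0043, 0.0546]
tool_rot: [-0.076, 0.994, 0.027, -0.068]
ft_force: [0.5, 0.3, -0.0]
grip_width: 0.0853
```

>>> arm_command(translation=[[90,-45,15],[90,-45,15],[90,-45,15],[90,-45,15],[90,-45,15]], turn=[0,0,0,0,0], hand=[0,0,0,0,0])

```text
clock: 9.23
eef_pos: [-0.1053, -0.0152, 0.0567]
tool_rot: [-0.077, 0.993, 0.017, -0.088]
ft_force: [-0.0, 0.2, 0.3]
grip_width: 0.0851
```

```bash
python3 s.py -.467 -.319 0.08 98.7
```

```text
9.23 j [0.43, -1.049, -1.087, 1.688, 0.092, 0.268] p [-0.1053, -0.0152, 0.0567] F [-0.0, 0.2, 0.3] lean (np.float64(10.27), np.float64(-6.3)) w 0.0851
([40.31, -24.47, 3.53], [np.float64(0.0)])
```

>>> arm_command(translation=[[90,-20,16],[90,-20,16],[90,-20,16],[90,-20,16],[90,-20,16]], turn=[0,0,0,0,0], hand=[0,0,0,0,0])

```text
clock: 9.65
eef_pos: [-0.1272, -0.0148, 0.0605]
tool_rot: [-0.077, 0.991, 0.01, -0.11]
ft_force: [-0.2, -0.2, -1.1]
grip_width: 0.0853
```

>>> arm_command(translation=[[90,-20,20],[90,-20,20],[90,-20,20],[90,-20,20],[90,-20,20]], turn=[0,0,0,0,0], hand=[0,0,0,0,0])

```text
clock: 10.07
eef_pos: [-0.145, -0.0211, 0.0649]
tool_rot: [-0.079, 0.988, 0.004, -0.131]
ft_force: [-0.5, -0.6, 0.4]
grip_width: 0.0855
```

```bash
python3 s.py -.467 -.319 0.08 98.7
```

```text
10.07 j [0.278, -1.049, -1.087, 1.79, 0.059, 0.111] p [-0.145, -0.0211, 0.0649] F [-0.5, -0.6, 0.4] lean (np.float64(15.1), np.float64(2.7)) w 0.0855
([35.75, -24.41, 7.29], [np.float64(-3.135), np.float64(0.006)])
```

```bash
python3 s.py .24 .087 .25
```

```text
10.07 j [0.278, -1.049, -1.087, 1.79, 0.059, 0.111] p [-0.145, -0.0211, 0.0649] F [-0.5, -0.6, 0.4] lean (np.float64(15.1), np.float64(2.7)) w 0.0855
([-33.6, 5.27, -28.02], None)
```

>>> arm_command(translation=[[-33.6,5.3,-28],[-33.6,5.3,-28],[-33.6,5.3,-28],[-33.6,5.3,-28],[-33.6,5.3,-28]], turn=[0,0,0,0,0], hand=[0,0,0,0,0])

```text
clock: 10.48
eef_pos: [0.039, 0.0308, 0.1527]
tool_rot: [-0.079, 0.988, 0.004, -0.131]
ft_force: [-0.2, -0.1, 0.1]
grip_width: 0.0854
```

>>> arm_command(translation=[[-16,2.5,-13],[-16,2.5,-13],[-16,2.5,-13],[-16,2.5,-13],[-16,2.5,-13]], turn=[0,0,0,0,0], hand=[0,0,0,0,0])

```text
clock: 10.9
eef_pos: [0.2215, 0.0821, 0.2372]
tool_rot: [-0.079, 0.988, 0.004, -0.132]
ft_force: [-0.6, -0.5, 0.6]
grip_width: 0.0852
```

```bash
python3 - <<'E'
from h import *
o=get_obs();z=R.from_quat(o["tool_rot"]).as_matrix()[:,2]
G=np.array([.560,-.3435,.147]);T=G+.005*z
print("grasp TCP",T.round(4),"pre",(T-.10*z).round(4))
import os;os.system("python3 s.py %f %f %f 98.7"%tuple(T-.10*z))
E
```

```text
10.9 j [0.274, -0.077, -0.305, 1.601, 0.058, 0.107] p [0.2215, 0.0821, 0.2372] F [-0.6, -0.5, 0.6] lean (np.float64(15.16), np.float64(2.8)) w 0.0852
([-27.95, -47.51, -9.1], [np.float64(0.0)])
grasp TCP [ 0.5587 -0.3436  0.1422] pre [ 0.5848 -0.3423  0.2387]
```

>>> arm_command(translation=[[-28,-47.5,-9.1],[-28,-47.5,-9.1],[-28,-47.5,-9.1],[-28,-47.5,-9.1],[-28,-47.5,-9.1]], turn=[0,0,0,0,0], hand=[0,0,0,0,0])

```text
clock: 11.32
eef_pos: [0.3564, -0.0784, 0.237]
tool_rot: [-0.079, 0.988, 0.004, -0.132]
ft_force: [0.8, 0.8, 1.1]
grip_width: 0.0856
```

>>> arm_command(translation=[[-17.6,-30,-5.7],[-17.6,-30,-5.7],[-17.6,-30,-5.7],[-17.6,-30,-5.7],[-17.6,-30,-5.7]], turn=[0,0,0,0,0], hand=[0,0,0,0,0])

```text
clock: 11.73
eef_pos: [0.4914, -0.237, 0.237]
tool_rot: [-0.078, 0.988, 0.004, -0.132]
ft_force: [0.6, 0.8, 0.9]
grip_width: 0.0854
```

```bash
python3 s.py .5848 -.3423 .2387 98.7
```

```text
11.73 j [-0.384, 0.544, 0.496, 1.764, -0.109, -0.529] p [0.4914, -0.237, 0.237] F [0.6, 0.8, 0.9] lean (np.float64(15.15), np.float64(2.7)) w 0.0854
([-7.21, -11.83, -2.48], [np.float64(0.0)])
```

>>> arm_command(translation=[[-3.6,-6,-1.2],[-7.2,-11.8,-2.5],[-7.2,-11.8,-2.5],[-7.2,-11.8,-2.5],[-7.2,-11.8,-2.5]], turn=[0,0,0,0,0], hand=[0,0,0,0,0])

```text
clock: 12.15
eef_pos: [0.5829, -0.3418, 0.2348]
tool_rot: [-0.078, 0.988, 0.006, -0.135]
ft_force: [18.8, -10.8, 11.3]
grip_width: 0.0858
```

```bash
python3 - <<'E'
from h import *
o=get_obs();i=camera_info("wrist");p,d=camera("wrist");C=cloud("wrist",d,i)
z=R.from_quat(o["tool_rot"]).as_matrix()[:,2]
print(o["eef_pos"],lean(o["tool_rot"]))
m=(C[...,2]>.155)&(C[...,2]<.175)&(d>0)&(np.hypot(C[...,0]-.56,C[...,1]+.343)<.03)
q=C[m];print(len(q),cv2.minAreaRect((q[:,:2]*1000).astype(np.float32)) if len(q)>3 else "")
for G in ([.56,-.3435,.165],[.56,-.3435,0]):
    r,c=proj("wrist",G,i)[0].astype(int);cv2.circle(p,(c,r),4,(255,0,0),1)
cv2.imwrite("pics/w1.png",p[...,::-1])
E
```

```text
[ 0.58294737 -0.34180635  0.23484753] (np.float64(15.52), np.float64(2.0))
428 ((563.2025756835938, -341.99957275390625), (19.04341697692871, 15.642478942871094), 8.711952209472656)
```

View pics/w1.png

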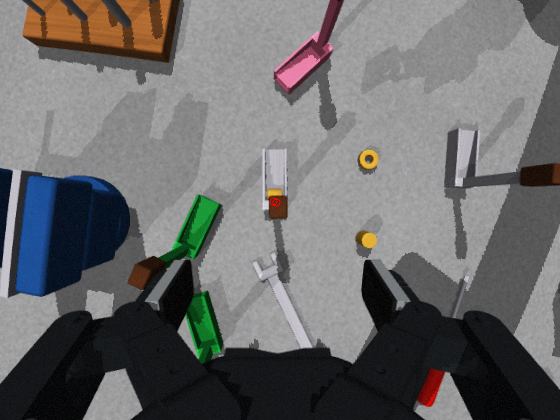

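The picture shows the loaded boat, with its block at (205,278) and the brass bush just ahead of it at (192,275). The green boat's block at (270,150) is clear of the left finger. Descending now.

```bash
python3 - <<'E'
from h import *
import os
o=get_obs();z=R.from_quat(o["tool_rot"]).as_matrix()[:,2];print(o["ft_force"].round(1))
T=np.array([.5615,-.343,.147])+.005*z
os.system("python3 s.py %f %f %f 98.7"%tuple(T))
E
```

```text
12.2 j [-0.468, 0.968, 1.269, 2.123, -0.129, -0.609] p [0.5807, -0.3407, 0.2311] F [-3.8, 2.0, -4.9] lean (np.float64(16.08), np.float64(0.9)) w 0.0857
([-0.45, -0.26, 9.11], [np.float64(0.0)])
[-3.8  2.  -4.9]
```

>>> arm_command(translation=[[-0.4,-0.2,2.5],[-0.4,-0.3,5],[-0.4,-0.3,5],[-0.4,-0.3,5],[-0.4,-0.3,5]], turn=[0,0,0,0,0], hand=[0,0,0,0,0])

```text
clock: 12.62
eef_pos: [0.5763, -0.3436, 0.1932]
tool_rot: [-0.078, 0.988, 0.003, -0.13]
ft_force: [0.5, -0.2, 0.8]
grip_width: 0.0852
```

```bash
python3 - <<'E'
from h import *
import os
o=get_obs();z=R.from_quat(o["tool_rot"]).as_matrix()[:,2];print(o["ft_force"].round(1))
T=np.array([.5615,-.343,.147])+.005*z
os.system("python3 s.py %f %f %f 98.7"%tuple(T))
E
```

```text
12.62 j [-0.474, 0.869, 0.976, 1.903, -0.131, -0.618] p [0.5763, -0.3436, 0.1932] F [0.5, -0.2, 0.8] lean (np.float64(14.89), np.float64(3.3)) w 0.0852
([0.22, 0.17, 5.34], [np.float64(-3.135), np.float64(0.006)])
[ 0.5 -0.2  0.8]
```

>>> arm_command(translation=[[0.1,0.1,2.7],[0.2,0.2,5.3],[0.2,0.2,5.3],[0.2,0.2,5.3],[0.2,0.2,5.3]], turn=[0,0,0,0,0], hand=[0,0,0,0,0])

```text
clock: 13.03
eef_pos: [0.5616, -0.3435, 0.1438]
tool_rot: [-0.078, 0.989, 0.002, -0.128]
ft_force: [0.7, -0.1, 0.1]
grip_width: 0.0851
```

>>> arm_command(translation=[[0,0,0],[0,0,0],[0,0,0],[0,0,0],[0,0,0]], turn=[0,0,0,0,0], hand=[1,1,1,1,1])

```text
clock: 13.45
eef_pos: [0.559, -0.3424, 0.1403]
tool_rot: [-0.078, 0.988, 0.004, -0.131]
ft_force: [-0.3, 0.2, -0.2]
grip_width: 0.0255
```

>>> arm_command(translation=[[0,0,0],[0,0,0],[0,0,0],[0,0,0],[0,0,0]], turn=[0,0,0,0,0], hand=[1,1,1,1,1])

```text
clock: 13.87
eef_pos: [0.5589, -0.3422, 0.1404]
tool_rot: [-0.078, 0.988, 0.004, -0.131]
ft_force: [0.4, -0.5, 1.8]
grip_width: 0.0094
```

```bash
python3 s.py .56 -.34 .25 98.7; cat > sim.py <<'E'
# clearance of held boat in furnace. boat grasped level at tool q0, G at (0,0,.147) in boat frame, boat yaw yb
from h import *
FO=np.array([.536,.2206,0]);FY=np.radians(-8.8)
F=R.from_euler('z',FY)
def boatpts():
    P=[]
    for x in np.linspace(-.075,.006,10):
        for y in(-.016,0,.016):
            for z in(0,.013,.026): P.append((x,y,z))
    H=[(x,y,z) for x in(-.006,.006) for y in(-.006,.006) for z in np.linspace(.026,.125,34)]
    B=[(x,y,z) for x in(-.01,.01) for y in(-.008,.008) for z in np.linspace(.125,.165,5)]
    return np.array(P+H+B)
BP=boatpts()
def grasp(q0,yb,gz=.147,eef=None,org=None):
    Rt=R.from_quat(q0);Rb=R.from_euler('z',yb,degrees=True)
    rel=Rt.inv()*Rb; G=Rt.inv().apply(Rb.apply([0,0,gz])) if eef is None else Rt.inv().apply(np.array(eef)-org)
    return rel,G   # boat rot in tool, TCP rel to boat origin in tool axes
def boat(q,eef,rel,G):
    Rt=R.from_quat(q); return Rt*rel, np.array(eef)-Rt.apply(G)
def clear(Rb,ob):
    W=F.inv().apply(Rb.apply(BP)+ob-FO); x,y,z=np.abs(W[:,0]),np.abs(W[:,1]),W[:,2]
    c=[]
    inn=z<.145
    c+=list(np.minimum(.095-x[inn],.065-y[inn])); c+=list(z[inn]-.03)
    pl=(z>.143)&(z<.152)
    c+=list(np.minimum(.056-x[pl],.030-y[pl]))
    # points just under/over plate outside of slot
    o=(x>.056)|(y>.030); u=o&(z<=.1475); c+=list(.145-z[u]); u=o&(z>.1475); c+=list(z[u]-.15)
    return min(c)*1000
E
```

```text
13.87 j [-0.483, 0.817, 0.739, 1.721, -0.133, -0.626] p [0.5589, -0.3422, 0.1404] F [0.4, -0.5, 1.8] lean (np.float64(15.1), np.float64(2.8)) w 0.0094
([2.7, 0.51, -10.62], [np.float64(0.0)])
```

```bash
python3 - <<'E'
from h import *
o=get_obs();i=camera_info("wrist");p,d=camera("wrist");cv2.imwrite("pics/w2.png",p[120:,100:460,::-1]);print(get_obs()["grip_width"])
p2,d2=camera("scene");cv2.imwrite("pics/s2.png",cv2.resize(p2[120:300,60:300,::-1],None,fx=3,fy=3))
a=cv2.imread("pics/w2.png");b=cv2.imread("pics/s2.png");b=cv2.resize(b,(400,300));a=cv2.resize(a,(360,300));cv2.imwrite("pics/c2.png",np.hstack([a,b]))
E
```

```text
0.009456261451687974
```

View pics/c2.png

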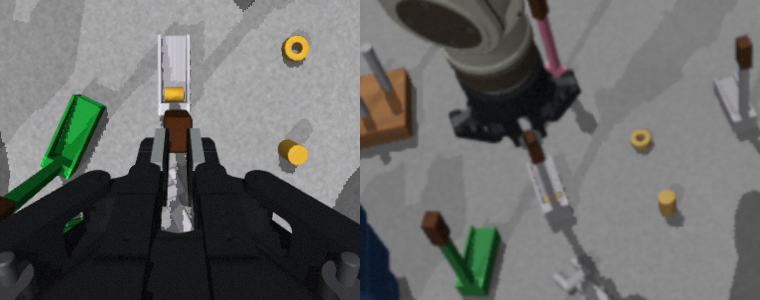

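```bash
python3 - <<'E'
from h import *
o=get_obs();i=camera_info("wrist");p,d=camera("wrist");C=cloud("wrist",d,i)
M=R.from_quat(o["tool_rot"]).as_matrix();e=o["eef_pos"]
p=p.copy()
def dot(X,col):
    r,c=proj("wrist",X,i)[0]; cv2.circle(p,(int(c),int(r)),2,col,-1); return (int(r),int(c))
print("TCP",dot(e,(255,0,0)),"G",dot(e-.005*M[:,2],(0,255,0)),"tip",dot(e+.014*M[:,2],(0,0,255)))
Rb=R.from_euler('z',8.7,degrees=True)
for x in(-.01,.01):
    for y in(-.008,.008):
        for z in(.125,.165): dot(Rb.apply([x,y,z])+[.5615,-.343,0],(255,255,0) if z>.15 else (255,0,255))
q=p.astype(int); m=(q[...,0]>q[...,2]+25)&(q[...,0]<140)&(C[...,2]>.1)
X=(C-e)@M; print("brown in tool frame",np.percentile(X[m],[2,50,98],axis=0).round(4).tolist(), m.sum(), "world",np.percentile(C[m],[2,98],axis=0).round(3).tolist())
g=(q.max(2)-q.min(2)<25)&(abs(X[...,2])<.03)&(abs(X[...,1])<.04)&(abs(X[...,0])<.03);print("pads",np.percentile(X[g],[2,50,98],axis=0).round(4).tolist(),g.sum())
cv2.imwrite("pics/w3.png",cv2.resize(p[220:400,210:340,::-1],None,fx=4,fy=3.3))
E
```

```text
TCP (239, 277) G (243, 277) tip (231, 277)
brown in tool frame [[-0.0583, -0.1279, -0.0453], [-0.0468, -0.1128, -0.0258], [0.0109, 0.0054, -0.0048]] 1894 world [[0.553, -0.459, 0.13], [0.645, -0.337, 0.166]]
pads [[-0.008, -0.0103, -0.0299], [0.0039, 0.0009, -0.0172], [0.0104, 0.0103, 0.0142]] 98
```

View pics/w3.png

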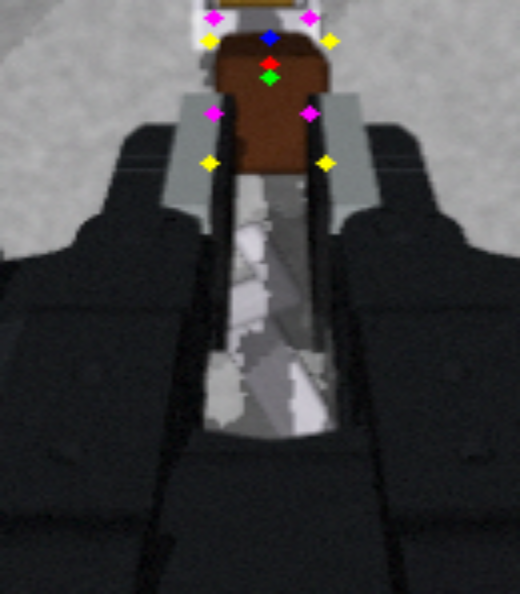

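The block sits between the pads, so the odd width reading probably comes from how it's measured. I'll lift a little and check.

>>> arm_command(translation=[[0.2,0,-0.8],[0.6,0,-2.2],[1.3,0.1,-4.8],[1.3,0.1,-4.8],[1.3,0.1,-4.8]], turn=[0,0,0,0,0], hand=[1,1,1,1,1])

```text
clock: 14.43
eef_pos: [0.5595, -0.3433, 0.1906]
tool_rot: [-0.078, 0.988, 0.003, -0.13]
ft_force: [1.1, -0.2, -3.7]
grip_width: 0.0071
```

```bash
python3 s.py; python3 - <<'E'
from h import *
p,d=camera("top");C=cloud("top",d);p2,d2=camera("scene");C2=cloud("scene",d2)
q=C2[150:290,110:240];pp=p2[150:290,110:240].astype(int)
m=(q[...,2]>.03)&(q[...,2]<.11)&(np.hypot(q[...,0]-.53,q[...,1]+.347)<.07)
print(m.sum(),cv2.minAreaRect((q[m][:,:2]*1000).astype(np.float32)) if m.sum()>5 else 0)
if m.sum()>5:
    A=np.c_[q[m][:,:2],np.ones(m.sum())];print(np.percentile(q[m][:,2],[2,50,98]),np.linalg.lstsq(A,q[m][:,2],rcond=None)[0])
a=cv2.resize(p2[120:300,60:300,::-1],(400,300));b=cv2.resize(p[140:275,310:490,::-1],(400,300));cv2.imwrite("pics/c4.png",np.hstack([a,b]))
E
```

```text
14.43 j [-0.484, 0.818, 0.871, 1.849, -0.133, -0.627] p [0.5595, -0.3433, 0.1906] F [1.1, -0.2, -3.7] lean (np.float64(14.97), np.float64(3.1)) w 0.0071
247 ((564.2554321289062, -345.35052490234375), (71.40843200683594, 30.503999710083008), 7.908736705780029)
[0.04848484 0.05671642 0.1079283 ] [ 0.62194918  0.03503789 -0.27580639]
```

View pics/c4.png

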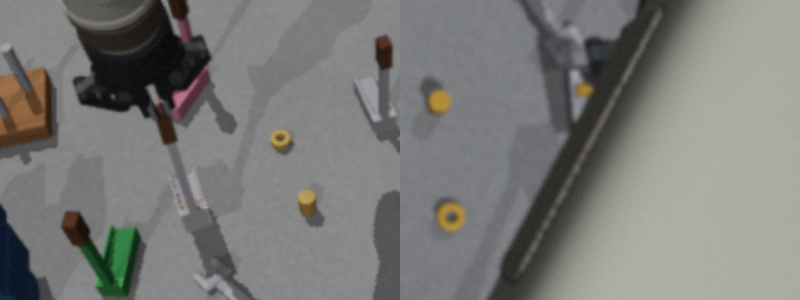

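```bash
python3 - <<'E'
from h import *
o=get_obs();i=camera_info("wrist");p,d=camera("wrist");C=cloud("wrist",d,i)
M=R.from_quat(o["tool_rot"]).as_matrix();e=o["eef_pos"];X=(C-e)@M;q=p.astype(int)
m=(q[...,0]>q[...,2]+25)&(q[...,0]<150)&(abs(X[...,1])<.02)&(abs(X[...,0])<.05)&(d>0)
print("wrist brown tool",np.percentile(X[m],[2,50,98],axis=0).round(4).tolist(),m.sum())
c=np.argwhere(m);print(c.min(0),c.max(0))
n=(np.hypot(C[...,0]-.53,C[...,1]+.347)<.06)&(C[...,2]>.035)&(C[...,2]<.1)&(q.max(2)-q.min(2)<30)&(np.arange(420)[:,None]<235)
B=C[n];print("trough",n.sum(),B.min(0).round(3),B.max(0).round(3))
for k in np.arange(.48,.57,.01):
    s=B[abs(B[:,0]-k)<.005]; 
    if len(s)>5: print(k.round(2),len(s),np.percentile(s[:,2],[5,50,95,99]).round(4))
o2=get_obs();p2,d2=camera("scene");C2=cloud("scene",d2);X2=(C2-e)@M;q=p2.astype(int)
m=(q[...,0]>q[...,2]+15)&(q[...,0]<120)&(np.linalg.norm(X2,axis=-1)<.05)
print("scene brown tool",np.percentile(X2[m],[2,50,98],axis=0).round(4).tolist(),m.sum(),np.percentile(C2[m],[2,98],axis=0).round(4).tolist())
print(o2["grip_width"],o2["eef_pos"])
E
```

```text
wrist brown tool [[-0.0076, -0.0071, -0.0279], [0.0037, -0.0, -0.0213], [0.0089, 0.0066, -0.0173]] 585
[237 262] [273 291]
trough 1230 [ 0.526 -0.364  0.049] [ 0.573 -0.328  0.069]
0.53 181 [0.0495 0.0507 0.0582 0.0593]
0.54 279 [0.0498 0.0512 0.0607 0.0619]
0.55 290 [0.0505 0.0519 0.0633 0.0643]
0.56 292 [0.051  0.0523 0.0661 0.0668]
scene brown tool [[-0.0207, -0.0074, -0.0383], [-0.0104, -0.0006, -0.0117], [0.0096, 0.0151, 0.0067]] 155 [[0.5542, -0.3478, 0.1766], [0.5766, -0.3264, 0.2241]]
0.006625145351891315 [ 0.55799735 -0.34239048  0.18772675]
```

The boat has swung about 15° nose-down in the grip, so it pivots about the pinch. I'll set it back before the bush rolls.

>>> arm_command(translation=[[-0.6,0,2.2],[-1.2,-0.1,4.5],[-1.2,-0.1,4.5],[-1.2,-0.1,4.5],[-1.2,-0.1,4.5]], turn=[0,0,0,0,0], hand=[1,1,1,1,1])

```text
clock: 15.05
eef_pos: [0.5581, -0.3424, 0.1437]
tool_rot: [-0.078, 0.988, 0.004, -0.132]
ft_force: [0.8, -0.6, 0.1]
grip_width: 0.0001
```

```bash
python3 s.py; cat > look.py <<'E'
from h import *
import sys
o=get_obs();i=camera_info("wrist");p,d=camera("wrist");C=cloud("wrist",d,i)
M=R.from_quat(o["tool_rot"]).as_matrix();e=o["eef_pos"];X=(C-e)@M;q=p.astype(int)
m=(q[...,0]>q[...,2]+25)&(q[...,0]<150)&(abs(X[...,1])<.02)&(abs(X[...,0])<.05)&(d>0)
if m.sum():print("brown tool",np.percentile(X[m],[2,50,98],axis=0).round(4).tolist(),m.sum())
g=(q[...,0]>150)&(q[...,2]<q[...,0]*.5)&(d>0)&(np.hypot(*(C[...,:2]-e[:2]).transpose(2,0,1))<.1)&(q[...,0]<q[...,1]*2)
if g.sum():print("brass world",np.median(C[g],0).round(4),g.sum())
cv2.imwrite(sys.argv[1],p[...,::-1]);np.savez("w.npz",p=p,C=C,e=e,M=M)
E
python3 look.py pics/w5.png
```

```text
15.05 j [-0.484, 0.816, 0.745, 1.73, -0.133, -0.627] p [0.5581, -0.3424, 0.1437] F [0.8, -0.6, 0.1] lean (np.float64(15.16), np.float64(2.8)) w 0.0001
brown tool [[-0.0369, -0.0119, -0.0258], [-0.0026, 0.0162, -0.0203], [0.0051, 0.0199, 0.1216]] 594
brass world [ 0.5538 -0.3418  0.0233] 216
```

View pics/w5.png

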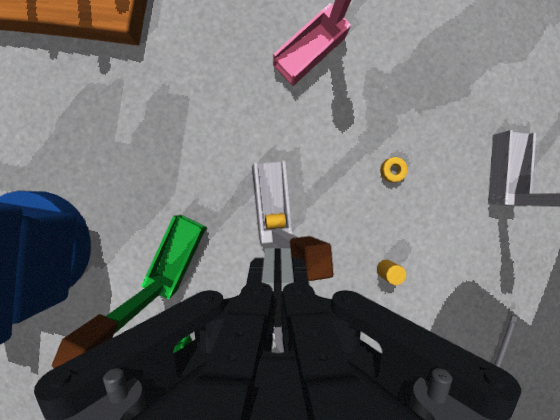

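```bash
python3 - <<'E'
from h import *
w=np.load("w.npz");p,C,e,M=w["p"],w["C"],w["e"],w["M"];X=(C-e)@M;q=p.astype(int)
m=(q[...,0]>q[...,2]+20)&(q[...,0]<150);m[:,:292]=0;m[:,340:]=0;m[:230]=0;m[285:]=0
m&=C[...,2]>.1
print("block world",np.percentile(C[m],[2,50,98],axis=0).round(4).tolist(),m.sum());print("tool",np.percentile(X[m],[2,50,98],axis=0).round(4).tolist())
n=(np.hypot(C[...,0]-.53,C[...,1]+.347)<.08)&(C[...,2]>.008)&(C[...,2]<.06)&(np.arange(420)[:,None]<245)&(q.max(2)-q.min(2)<40)
B=C[n];print(cv2.minAreaRect((B[:,:2]*1000).astype(np.float32)))
top=[]
for k in np.arange(.47,.57,.01):
    s=B[abs(B[:,0]-k)<.005]
    if len(s)>5:
        L=s[s[:,1]<np.median(s[:,1])-.008];U=s[s[:,1]>np.median(s[:,1])+.008]
        print(k.round(2),len(s),np.percentile(s[:,2],[5,50]).round(4),[np.percentile(v[:,2],95).round(4) if len(v) else 0 for v in(L,U)])
E
```

```text
block world [[0.5537, -0.3318, 0.1346], [0.5617, -0.3216, 0.1647], [0.5729, -0.3118, 0.1669]] 1252
tool [[-0.0126, 0.0097, -0.0258], [-0.0022, 0.0204, -0.0216], [0.0055, 0.0296, 0.0081]]
((535.400390625, -348.4462585449219), (81.72823333740234, 35.12935256958008), 14.4909086227417)
0.49 19 [0.0166 0.02  ] [0, 0]
0.5 277 [0.0172 0.0207] [np.float64(0.0305), np.float64(0.0263)]
0.51 336 [0.0154 0.0192] [np.float64(0.0304), np.float64(0.026)]
0.52 336 [0.0133 0.0171] [np.float64(0.0306), np.float64(0.0263)]
0.53 329 [0.0112 0.015 ] [np.float64(0.0305), np.float64(0.0265)]
0.54 320 [0.0095 0.0129] [np.float64(0.0308), np.float64(0.0261)]
0.55 184 [0.0095 0.0159] [np.float64(0.0305), np.float64(0.0262)]
0.56 205 [0.0097 0.0261] [np.float64(0.0303), np.float64(0.0269)]
```

```bash
python3 - <<'E'
from h import *
w=np.load("w.npz");p,C,e,M=w["p"],w["C"],w["e"],w["M"];X=(C-e)@M
for r in range(244,340,6):
    print(r,[(c,X[r,c].round(3).tolist(),p[r,c].tolist()) for c in(268,284)])
E
```

```text
244 [(268, [-0.062, -0.011, 0.132], [93, 92, 94]), (284, [-0.024, 0.005, 0.049], [87, 87, 91])]
250 [(268, [0.008, -0.005, -0.032], [120, 125, 126]), (284, [0.007, 0.003, -0.031], [122, 129, 131])]
256 [(268, [0.008, -0.005, -0.039], [119, 126, 128]), (284, [0.008, 0.003, -0.039], [123, 128, 130])]
262 [(268, [0.008, -0.005, -0.045], [122, 128, 126]), (284, [0.008, 0.003, -0.045], [121, 129, 128])]
268 [(268, [0.008, -0.005, -0.05], [123, 130, 129]), (284, [0.009, 0.003, -0.052], [122, 127, 127])]
274 [(268, [0.008, -0.004, -0.055], [120, 127, 129]), (284, [0.007, 0.002, -0.055], [123, 129, 133])]
280 [(268, [0.008, -0.004, -0.06], [120, 128, 128]), (284, [0.008, 0.002, -0.062], [121, 126, 127])]
286 [(268, [0.009, -0.004, -0.067], [23, 25, 26]), (284, [0.006, 0.002, -0.063], [99, 104, 104])]
292 [(268, [0.009, -0.004, -0.072], [18, 19, 24]), (284, [0.009, 0.002, -0.072], [26, 27, 31])]
298 [(268, [0.009, -0.004, -0.075], [27, 26, 30]), (284, [0.008, 0.002, -0.074], [15, 17, 21])]
304 [(268, [0.009, -0.004, -0.079], [22, 24, 28]), (284, [0.006, 0.002, -0.075], [8, 7, 10])]
310 [(268, [0.009, -0.004, -0.082], [20, 21, 26]), (284, [0.002, 0.002, -0.073], [18, 21, 21])]
316 [(268, [0.008, -0.004, -0.085], [13, 7, 10]), (284, [-0.001, 0.002, -0.073], [20, 23, 24])]
322 [(268, [0.005, -0.004, -0.084], [10, 8, 12]), (284, [-0.004, 0.002, -0.073], [15, 15, 18])]
328 [(268, [-0.006, -0.004, -0.073], [17, 19, 19]), (284, [-0.007, 0.002, -0.072], [19, 20, 20])]
334 [(268, [-0.008, -0.004, -0.074], [15, 14, 18]), (284, [-0.01, 0.002, -0.072], [25, 27, 31])]
```

>>> arm_command(translation=[[0,0,-1.5],[0,0,-4],[0,0,-7],[0,0,-7],[0,0,-7]], turn=[0,0,0,0,0], hand=[1,1,1,1,1])

```text
clock: 15.52
eef_pos: [0.5783, -0.342, 0.2126]
tool_rot: [-0.078, 0.988, 0.003, -0.129]
ft_force: [0.0, 0.2, -1.1]
grip_width: 0.0001
```

>>> arm_command(translation=[[0,0,0],[0,0,0],[0,0,0],[0,0,0],[0,0,0]], turn=[0,0,0,0,0], hand=[0,0,0,0,0])

```text
clock: 15.93
eef_pos: [0.5761, -0.3413, 0.21]
tool_rot: [-0.078, 0.988, 0.005, -0.132]
ft_force: [-1.1, -0.0, 0.3]
grip_width: 0.0605
```

```bash
python3 s.py; cat > boat.py <<'E'
from h import *
import sys
# block top + trough from wrist camera
o=get_obs();i=camera_info("wrist");p,d=camera("wrist");C=cloud("wrist",d,i)
m=(C[...,2]>.150)&(C[...,2]<.180)&(d>0)&(np.hypot(C[...,0]-.56,C[...,1]+.343)<.035)&(np.arange(420)[:,None]<255)
q=C[m];print("block",len(q),cv2.minAreaRect((q[:,:2]*1000).astype(np.float32)) if len(q)>5 else "",np.percentile(q[:,2],[5,50,95]).round(4))
qq=p.astype(int)
n=(np.hypot(C[...,0]-.53,C[...,1]+.347)<.08)&(C[...,2]>.008)&(C[...,2]<.06)&(np.arange(420)[:,None]<255)&(qq.max(2)-qq.min(2)<40)
B=C[n];print("trough",cv2.minAreaRect((B[:,:2]*1000).astype(np.float32)))
for k in (.50,.53,.56):
    s=B[abs(B[:,0]-k)<.005]
    if len(s)>5: print(k,len(s),[np.percentile(v[:,2],95).round(4) if len(v) else 0 for v in(s[s[:,1]<np.median(s[:,1])-.008],s[s[:,1]>np.median(s[:,1])+.008])])
g=(qq[...,0]>150)&(qq[...,2]<qq[...,0]*.5)&(d>0)&(np.hypot(C[...,0]-.54,C[...,1]+.347)<.05)
if g.sum():print("brass world",np.median(C[g],0).round(4),g.sum())
cv2.imwrite(sys.argv[1],p[...,::-1])
E
python3 boat.py pics/w6.png
```

```text
15.93 j [-0.471, 0.886, 1.051, 1.969, -0.13, -0.614] p [0.5761, -0.3413, 0.21] F [-1.1, -0.0, 0.3] lean (np.float64(15.23), np.float64(2.5)) w 0.0605
block 522 ((569.6993408203125, -342.2259216308594), (19.980880737304688, 15.930865287780762), 14.556806564331055) [0.1628 0.1645 0.1657]
trough ((536.5187377929688, -350.44122314453125), (80.5008316040039, 31.99282455444336), 14.3337984085083)
0.5 150 [np.float64(0.026), np.float64(0.0271)]
0.53 207 [np.float64(0.0266), np.float64(0.0265)]
0.56 47 [np.float64(0.0265), 0]
brass world [ 0.555  -0.3449  0.0215] 143
```

```bash
python3 - <<'E'
from h import *
o=get_obs();i=camera_info("wrist");M=R.from_quat(o["tool_rot"]).as_matrix();e=o["eef_pos"]
c,_=ray("wrist",(0,0),i);print("cam in tool",(M.T@(c-e)).round(4))
for rc in((247,270),(247,277),(247,284)):
    c,v=ray("wrist",rc,i);c=M.T@(c-e);v=M.T@v
    print(rc,[((c+v*(x-c[0])/v[0]).round(4)).tolist() for x in(-.011,0,.008,.011)])
p,d=camera("wrist");C=cloud("wrist",d,i);X=(C-e)@M
print("min depth",d[d>0].min())
for r in range(244,330,8):
    row=X[r]; k=np.where((abs(row[:,1])<.06)&(row[:,2]<.02)&(d[r]>0))[0]
    print(r,k.min() if len(k) else None,k.max() if len(k) else None,[(int(j),row[j].round(3).tolist(),round(float(d[r,j]),3)) for j in k[::max(1,len(k)//4)]])
E
```

```text
cam in tool [ 0.0716 -0.0006 -0.1677]
(247, 270) [[-0.011, -0.0052, 0.0133], [0.0, -0.0046, -0.0108], [0.008, -0.0042, -0.0283], [0.011, -0.004, -0.0349]]
(247, 277) [[-0.011, -0.0005, 0.0133], [0.0, -0.0005, -0.0108], [0.008, -0.0005, -0.0283], [0.011, -0.0005, -0.0349]]
(247, 284) [[-0.011, 0.0042, 0.0133], [0.0, 0.0036, -0.0108], [0.008, 0.0031, -0.0283], [0.011, 0.0029, -0.0349]]
min depth 0.05285929
244 None None []
252 None None []
260 192 362 [(192, [0.007, -0.041, -0.042], 0.139), (202, [0.008, -0.036, -0.044], 0.137), (343, [0.003, 0.033, -0.033], 0.149), (353, [0.008, 0.035, -0.043], 0.137)]
268 179 376 [(179, [0.004, -0.048, -0.043], 0.139), (196, [0.008, -0.037, -0.052], 0.129), (342, [-0.002, 0.033, -0.032], 0.151), (359, [0.008, 0.036, -0.052], 0.13), (376, [0.004, 0.047, -0.043], 0.139)]
276 174 381 [(174, [0.004, -0.047, -0.052], 0.13), (193, [0.007, -0.037, -0.057], 0.124), (212, [-0.006, -0.034, -0.034], 0.15), (360, [0.008, 0.035, -0.058], 0.123), (379, [0.004, 0.046, -0.051], 0.131)]
284 168 386 [(168, [0.004, -0.048, -0.057], 0.125), (190, [0.008, -0.036, -0.064]
[... 402 characters left out ...]
-0.076], 0.106), (345, [-0.014, 0.033, -0.043], 0.144), (376, [0.009, 0.035, -0.077], 0.105)]
308 102 452 [(102, [0.011, -0.06, -0.085], 0.096), (158, [0.009, -0.042, -0.082], 0.101), (349, [-0.013, 0.033, -0.051], 0.136), (396, [0.009, 0.041, -0.082], 0.1), (451, [0.011, 0.059, -0.085], 0.097)]
316 102 454 [(102, [0.009, -0.06, -0.087], 0.096), (152, [0.009, -0.043, -0.086], 0.096), (202, [-0.012, -0.034, -0.059], 0.129), (400, [0.009, 0.041, -0.086], 0.096), (451, [0.008, 0.059, -0.086], 0.097)]
324 95 462 [(95, [0.009, -0.06, -0.091], 0.092), (149, [0.004, -0.045, -0.084], 0.1), (356, [-0.012, 0.033, -0.064], 0.123), (409, [0.004, 0.046, -0.084], 0.1), (462, [0.008, 0.06, -0.091], 0.092)]
```

View pics/w6.png

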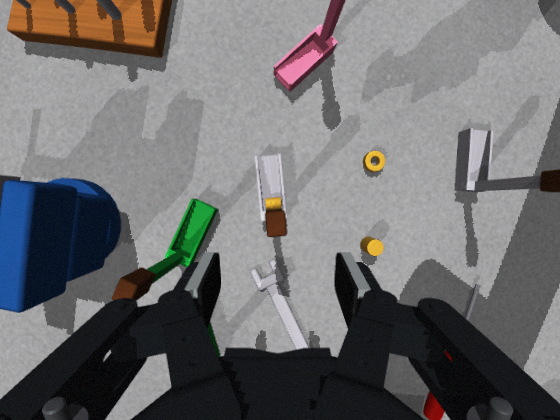

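```bash
python3 - <<'E'
from h import *
o=get_obs();i=camera_info("wrist");M=R.from_quat(o["tool_rot"]).as_matrix();e=o["eef_pos"]
p,d=camera("wrist");C=cloud("wrist",d,i);X=(C-e)@M
for r in range(340,420,8): print(r,[(c,X[r,c].round(3).tolist()) for c in(240,280,320)])
# all finger/body points: x-range vs z
m=(d>0)&(d<.2)
for z in np.arange(-.1,.03,.008):
    s=X[m&(abs(X[...,2]-z)<.004)]
    if len(s): print(round(z,3),len(s),"x",s[:,0].min().round(3),s[:,0].max().round(3),"|y|",abs(s[:,1]).min().round(3),abs(s[:,1]).max().round(3))
# scene view of gripper for tip height
p,d=camera("scene");C=cloud("scene",d);X=(C-e)@M;q=p.astype(int)
m=(d>0)&(abs(X[...,0])<.02)&(abs(X[...,1])<.06)&(q.max(2)<110)
for z in np.arange(-.1,.04,.008):
    s=X[m&(abs(X[...,2]-z)<.004)];print("scene",round(z,3),len(s), s[:,1].min().round(3) if len(s) else "", s[:,1].max().round(3) if len(s) else "")
E
```

```text
340 [(240, [-0.217, -0.051, 0.158]), (280, [-0.218, 0.004, 0.159]), (320, [-0.219, 0.059, 0.161])]
348 [(240, [0.007, -0.012, -0.098]), (280, [-0.229, 0.004, 0.156]), (320, [0.007, 0.012, -0.098])]
356 [(240, [0.007, -0.011, -0.101]), (280, [0.007, 0.0, -0.101]), (320, [0.006, 0.012, -0.1])]
364 [(240, [0.008, -0.011, -0.105]), (280, [0.008, 0.0, -0.105]), (320, [0.008, 0.011, -0.105])]
372 [(240, [0.008, -0.01, -0.108]), (280, [0.008, 0.0, -0.108]), (320, [0.007, 0.011, -0.107])]
380 [(240, [0.008, -0.01, -0.11]), (280, [0.008, 0.0, -0.111]), (320, [0.007, 0.011, -0.11])]
388 [(240, [0.008, -0.01, -0.112]), (280, [0.01, 0.0, -0.114]), (320, [0.008, 0.01, -0.113])]
396 [(240, [0.007, -0.01, -0.114]), (280, [0.007, 0.0, -0.114]), (320, [0.008, 0.01, -0.115])]
404 [(240, [0.007, -0.009, -0.117]), (280, [0.007, 0.0, -0.117]), (320, [0.016, 0.008, -0.124])]
412 [(240, [0.015, -0.008, -0.125]), (280, [0.008, 0.0, -0.119]), (320, [0.015, 0.008, -0.125])]
-0.1 6521 x -0.016 0.016 |y| 0.0 0.07
-0.092 5749 x -0.016 0.015 |y| 0.026 0.07
-0.084 4183 x -0.017 0.011 |y| 0.032 0.07
-0.076 937 x -0.003 0.011 |y| 0.036 0.067
-0.068 1095 x -0.014 0.009 |y| 0.036 0.051
-0.06 1058 x -0.015 0.009 |y| 0.036 0.052
-0.052 876 x -0.015 0.009 |y| 0.036 0.052
-0.044 735 x -0.015 0.009 |y| 0.036 0.051
-0.036 274 x -0.014 0.008 |y| 0.036 0.048
scene -0.1 176 -0.06 0.06
scene -0.092 144 -0.06 0.06
scene -0.084 206 -0.06 0.059
scene -0.076 38 -0.059 0.059
scene -0.068 27 -0.052 0.052
scene -0.06 45 -0.054 0.053
scene -0.052 43 -0.054 0.052
scene -0.044 34 -0.053 0.053
scene -0.036 8 -0.043 0.045
scene -0.028 0  
scene -0.02 0  
scene -0.012 0  
scene -0.004 0  
scene 0.004 0  
scene 0.012 0  
scene 0.02 0  
scene 0.028 0  
scene 0.036 0
```

The scene and wrist depth agree that the fingertips really sit about 30 mm behind the reported TCP, not 14 mm ahead. The first pinch therefore only caught the top of the block. I'll regrasp about 40 mm deeper.

```bash
python3 - <<'E'
from h import *
import os
o=get_obs();M=R.from_quat(o["tool_rot"]).as_matrix()
T=np.array([.569,-.342,.145])+.046*M[:,2]+.003*M[:,0]
print(T.round(4));os.system("python3 s.py %f %f %f 102"%tuple(T))
E
```

```text
16.13 j [-0.471, 0.885, 1.053, 1.969, -0.13, -0.614] p [0.5766, -0.3415, 0.2106] F [0.5, 0.6, 0.2] lean (np.float64(15.15), np.float64(2.7)) w 0.0852
([-0.67, -0.13, 11.14], [np.float64(-0.057), np.float64(3.085)])
[ 0.5541 -0.343   0.1014]
```

>>> arm_command(translation=[[-0.7,-0.1,0],[-0.7,-0.1,2.5],[-0.7,-0.1,5],[-0.7,-0.1,7.5],[-0.7,-0.1,7.5]], turn=[-0.057,-0.057,-0.057,-0.057,-0.057], hand=[0,0,0,0,0])

```text
clock: 16.55
eef_pos: [0.559, -0.3403, 0.1301]
tool_rot: [-0.107, 0.985, 0.012, -0.137]
ft_force: [-0.8, 0.3, -0.7]
grip_width: 0.0853
```

```bash
python3 s.py .5541 -.343 .1014 102; python3 boat.py pics/w7.png
```

```text
16.55 j [-0.481, 0.834, 0.743, 1.723, -0.132, -0.68] p [0.559, -0.3403, 0.1301] F [-0.8, 0.3, -0.7] lean (np.float64(15.84), np.float64(1.2)) w 0.0853
([-0.25, -0.31, 2.9], [np.float64(0.0)])
block 286 ((561.2554321289062, -344.57891845703125), (3.205414295196533, 15.853248596191406), 11.019105911254883) [0.1519 0.1633 0.1653]
trough ((535.7977294921875, -350.80816650390625), (81.59085083007812, 32.01816177368164), 14.313668251037598)
0.5 281 [np.float64(0.0264), np.float64(0.0262)]
0.53 336 [np.float64(0.0262), np.float64(0.0265)]
0.56 172 [np.float64(0.0267), np.float64(0.0264)]
brass world [ 0.5544 -0.3451  0.0218] 211
```

>>> arm_command(translation=[[-0.2,-0.2,1.5],[-0.2,-0.2,2.9],[-0.2,-0.2,2.9],[-0.2,-0.2,2.9],[-0.2,-0.2,2.9]], turn=[0,0,0,0,0], hand=[0,0,0,0.3,0.5])

```text
clock: 17.02
eef_pos: [0.5602, -0.3448, 0.11]
tool_rot: [-0.107, 0.986, 0.007, -0.13]
ft_force: [-0.4, 0.6, -0.3]
grip_width: 0.0641
```

>>> arm_command(translation=[[0,0,0],[0,0,0],[0,0,0],[0,0,0],[0,0,0]], turn=[0,0,0,0,0], hand=[1,1,1,1,1])

```text
clock: 17.43
eef_pos: [0.5594, -0.3448, 0.1089]
tool_rot: [-0.106, 0.986, 0.007, -0.131]
ft_force: [1.2, -0.5, 4.3]
grip_width: 0.0149
```

>>> arm_command(translation=[[0,0,0],[0,0,0],[0,0,0],[0,0,0],[0,0,0]], turn=[0,0,0,0,0], hand=[1,1,1,1,1])

```text
clock: 17.85
eef_pos: [0.5594, -0.3447, 0.1089]
tool_rot: [-0.106, 0.986, 0.007, -0.131]
ft_force: [1.4, -1.4, 5.9]
grip_width: 0.0151
```

```bash
python3 s.py
```

```text
17.85 j [-0.486, 0.827, 0.679, 1.649, -0.134, -0.686] p [0.5594, -0.3447, 0.1089] F [1.4, -1.4, 5.9] lean (np.float64(15.03), np.float64(3.1)) w 0.0151
```

>>> arm_command(translation=[[0.2,0,-0.7],[0.5,0,-1.9],[0.8,0.1,-2.9],[0.8,0.1,-2.9],[0.8,0.1,-2.9]], turn=[0,0,0,0,0], hand=[1,1,1,1,1])

```text
clock: 18.27
eef_pos: [0.5589, -0.3446, 0.1382]
tool_rot: [-0.107, 0.986, 0.008, -0.131]
ft_force: [-0.1, -0.4, -2.8]
grip_width: 0.0154
```

```bash
python3 s.py; cat > tilt.py <<'E'
from h import *
from scipy.optimize import least_squares
import sys
# boat pose from trough rims, wrist camera: fit trough (plane of rim tops) in world & tool frame
o=get_obs();i=camera_info("wrist");p,d=camera("wrist");C=cloud("wrist",d,i);qq=p.astype(int)
M=R.from_quat(o["tool_rot"]).as_matrix();e=o["eef_pos"];X=(C-e)@M
g=(qq[...,0]>150)&(qq[...,2]<qq[...,0]*.5)&(d>0)&(abs(X[...,1])<.02)&(X[...,2]>.0)&(X[...,2]<.14)&(abs(X[...,0])<.1)
print("brass px",g.sum(),"tool",np.median(X[g],0).round(4) if g.sum() else "")
n=(abs(X[...,1])<.024)&(X[...,2]>.03)&(X[...,2]<.16)&(X[...,0]>-.05)&(X[...,0]<.11)&(d>0)&(C[...,2]>.012)&(np.arange(420)[:,None]<255)&(qq.max(2)-qq.min(2)<45)
np.savez("t.npz",C=C,X=X,n=n,p=p,e=e,M=M)
B=X[n];print(n.sum(),B.min(0).round(3),B.max(0).round(3))
# rims: for x bins, min tool z (closest to gripper) on each side
rows=[]
for x in np.arange(-.05,.11,.008):
    for s in(-1,1):
        k=B[(abs(B[:,0]-x)<.004)&(B[:,1]*s>.010)]
        if len(k)>8: 
            t=k[np.argsort(k[:,2])[:max(3,len(k)//10)]]; rows.append(np.median(t,0))
rows=np.array(rows)
A=np.c_[rows[:,:2],np.ones(len(rows))];
for _ in range(4):
    c=np.linalg.lstsq(A,rows[:,2],rcond=None)[0];r=rows[:,2]-A@c;k=abs(r)<max(.0015,1.5*r.std());
    rows,A=rows[k],A[k]
print(len(rows),"rim plane z=ax+by+c",c.round(4),"rms",r.std().round(4))
nt=np.array([-c[0],-c[1],1]);nt/=np.linalg.norm(nt);up=-M@nt   # boat z in world
nose=M[:,0]-(M[:,0]@up)*up;nose/=np.linalg.norm(nose)
print("boat up",up.round(3),"pitch nose-down deg",np.degrees(-np.arcsin(nose[2])).round(1),"total tilt",np.degrees(np.arccos(up[2])).round(1),"nose az",np.degrees(np.arctan2(nose[1],nose[0])).round(1),"rel pitch tool",np.degrees(np.arctan(c[0])).round(1),np.degrees(np.arctan(c[1])).round(1))
if len(sys.argv)>1: cv2.imwrite(sys.argv[1],p[...,::-1])
E
python3 tilt.py pics/w8.png
```

```text
18.27 j [-0.486, 0.82, 0.74, 1.718, -0.133, -0.686] p [0.5589, -0.3446, 0.1382] F [-0.1, -0.4, -2.8] lean (np.float64(15.09), np.float64(2.7)) w 0.0154
brass px 277 tool [-0.0176 -0.0016  0.085 ]
2718 [-0.038 -0.018  0.03 ] [0.039 0.014 0.106]
20 rim plane z=ax+by+c [ 2.709e-01 -2.000e-04  8.520e-02] rms 0.0002
boat up [ 0.004 -0.044  0.999] pitch nose-down deg 0.3 total tilt 2.5 nose az -168.0 rel pitch tool 15.2 -0.0
```

```bash
cat > sim2.py <<'E'
from sim import *
from scipy.optimize import minimize
o=get_obs();M0=R.from_quat(o["tool_rot"])
nose=np.array([.965,0,.262]);up=np.array([.262,0,-.965]);y=np.cross(up,-nose)
REL=R.from_matrix(np.c_[-nose,y,up]); OT=np.array([-.0402,-.002,.1012])   # boat in tool
FING=np.array([(x,s*yy,z) for x in(-.015,.011) for s in(-1,1) for yy in(.008,.026) for z in(-.030,-.05)])
def pose(turn,Rbase):  # tool rotation after turn about tool z
    return Rbase*R.from_euler('z',turn)
def cl(Rt,e):
    Rb=Rt*REL; ob=e+Rt.apply(OT)
    f=(Rt.apply(FING)+e)[:,2].min()-.15
    return min(clear(Rb,ob), f*1000)
def boatinfo(Rt,e):
    Rb=Rt*REL;n=-Rb.as_matrix()[:,0];return np.degrees(-np.arcsin(n[2])),np.degrees(np.arctan2(n[1],n[0])),np.degrees(np.arcsin(Rb.as_matrix()[2,1])),e+Rt.apply(OT)
E
cat > path.py <<'E'
from sim2 import *
e0=o["eef_pos"];print("now",[np.round(v,3) for v in boatinfo(M0,e0)])
# turn so nose az = 171.2
ts=np.linspace(-1,1,2001);az=np.array([boatinfo(pose(t,M0),e0)[1] for t in ts]);t0=ts[np.argmin(abs((az-171.2+180)%360-180))]
print("entry turn",t0)
x0=None
out=[]
for k in range(0,13):
    Rt=pose(t0-np.pi*k/12,M0)
    def cost(v): return -cl(Rt,FO+F.apply([v[0],v[1],0])+[0,0,v[2]])
    best=None
    if x0 is None: starts=[(x,0,z) for x in np.linspace(-.05,.05,6) for z in np.linspace(.14,.22,6)]
    else: starts=[x0+np.array([a,b,c]) for a in(-.02,0,.02) for b in(-.015,0,.015) for c in(-.02,0,.02)]
    for s in starts:
        r=minimize(cost,s,method="Nelder-Mead",options=dict(xatol=1e-4,fatol=.02,maxiter=300,initial_simplex=np.array(s)+np.vstack([np.zeros(3),np.eye(3)*.01])))
        if best is None or r.fun<best.fun: best=r
    x0=best.x;b=boatinfo(Rt,np.zeros(3))
    print(k*15,"clear",round(-best.fun,1),"tcp furn",x0.round(3),"pitch %.1f az %.1f roll %.1f"%b[:3])
    out.append((t0-np.pi*k/12,*(FO+F.apply([x0[0],x0[1],0])+[0,0,x0[2]])))
np.save("path.npy",np.array(out))
E
time python3 path.py
```

```text
now [np.float64(0.242), np.float64(-168.007), np.float64(2.535), array([ 0.57 , -0.339,  0.029])]
entry turn 0.3760000000000001
0 clear 23.8 tcp furn [-0.003  0.004  0.187] pitch 0.3 az 171.2 roll -3.1
15 clear 22.6 tcp furn [ 0.005 -0.002  0.186] pitch 0.1 az -174.3 roll 0.8
30 clear 20.9 tcp furn [ 0.012 -0.004  0.161] pitch 0.8 az -159.9 roll 4.7
45 clear 16.2 tcp furn [ 0.014 -0.004  0.159] pitch 2.4 az -145.5 roll 8.2
60 clear 13.6 tcp furn [-0.003 -0.004  0.159] pitch 4.9 az -131.2 roll 11.2
75 clear 12.8 tcp furn [-0.024 -0.005  0.161] pitch 8.0 az -117.0 roll 13.5
90 clear 13.8 tcp furn [ 0.005 -0.007  0.164] pitch 11.6 az -102.7 roll 14.8
105 clear 12.2 tcp furn [-0.019 -0.007  0.165] pitch 15.5 az -88.4 roll 15.1
120 clear 12.3 tcp furn [-0.005 -0.007  0.167] pitch 19.4 az -73.8 roll 14.4
135 clear 14.6 tcp furn [-0.007 -0.008  0.17 ] pitch 23.0 az -58.7 roll 12.6
150 clear 19.2 tcp furn [ 0.009 -0.009  0.176] pitch 26.2 az -43.2 roll 10.0
165 clear 22.5 tcp furn [ 0.018 -0.006  0.183] pitch 28.6 az -27.1 roll 6.8
180 clear 23.8 tcp furn [ 0.024 -0.     0.184] pitch 30.0 az -10.6 roll 3.1
real	0m6.972s
user	0m7.406s
sys	0m0.073s
```

```bash
cat > p2.py <<'E'
from sim2 import *
t0=.376
def mc(v,ks): return min(cl(pose(t0-np.radians(k),M0),FO+F.apply([v[0],v[1],0])+[0,0,v[2]]) for k in ks)
for ks in (range(0,181,10),range(0,121,10),range(60,181,10)):
    best=max(((mc((x,y,z),ks),x,y,z) for x in np.arange(-.03,.031,.006) for y in(-.012,-.008,-.004,0) for z in np.arange(.155,.19,.005)))
    print(ks,np.round(best,4))
v=(best[1],best[2],best[3])
E
python3 p2.py; python3 - <<'E'
import sys;sys.path.insert(0,'.')
import os;os.chdir('.')
from sim2 import *
# entry hover: TCP above slot
for z in (.187,.33):
    e=FO+F.apply([-.003,.004,0])+[0,0,z];print(z,e.round(4),boatinfo(pose(.376,M0),e)[3].round(3))
print(plan((.5328-.0,.2250,.34)))
E
```

```text
range(0, 181, 10) [ 9.2671e+00  1.8000e-02 -8.0000e-03  1.8500e-01]
range(0, 121, 10) [ 9.4423e+00  1.8000e-02 -4.0000e-03  1.6500e-01]
range(60, 181, 10) [ 9.2671e+00  1.8000e-02 -8.0000e-03  1.8500e-01]
0.187 [0.5336 0.225  0.187 ] [0.545 0.215 0.079]
0.33 [0.5336 0.225  0.33  ] [0.545 0.215 0.222]
([-4.44, 57.07, -19.55], None)
```

```bash
cat > p3.py <<'E'
from sim2 import *
t0=.376;K=[0,45,105,150,180]
def at(v,k):
    v=np.reshape(v,(-1,3));return np.array([np.interp(k,K,v[:,j]) for j in range(3)])
def tcp(v,k): a=at(v,k);return FO+F.apply([a[0],a[1],0])+[0,0,a[2]]
def f(v):
    c=[cl(pose(t0-np.radians(k),M0),tcp(v,k)) for k in range(0,181,10)]
    return -min(c)-.05*np.mean(c)+20*np.abs(np.diff(np.reshape(v,(-1,3)),axis=0)).sum()
v0=np.array([[.005,-.002,.172],[.008,-.004,.162],[.005,-.006,.165],[.012,-.008,.175],[.02,-.003,.182]]).ravel()
r=minimize(f,v0,method="Powell",options=dict(maxiter=6,xtol=1e-4));v=r.x;np.save("knots.npy",v)
print(v.reshape(-1,3).round(4).tolist());print([round(cl(pose(t0-np.radians(k),M0),tcp(v,k)),1) for k in range(0,181,10)])
E
python3 p3.py
```

```text
Traceback (most recent call last):
  File "p3.py", line 10, in <module>
    r=minimize(f,v0,method="Powell",options=dict(maxiter=6,xtol=1e-4));v=r.x;np.save("knots.npy",v)
  File "p3.py", line 7, in f
    c=[cl(pose(t0-np.radians(k),M0),tcp(v,k)) for k in range(0,181,10)]
       ~~^^^^^^^^^^^^^^^^^^^^^^^^^^^^^^^^^^^^
  File "sim2.py", line 12, in cl
    return min(clear(Rb,ob), f*1000)
               ~~~~~^^^^^^^
  File "sim.py", line 29, in clear
    return min(c)*1000
           ~~~^^^
ValueError: min() iterable argument is empty
```

>>> arm_command(translation=[[0.5,0,-1.8],[1.2,0.1,-4.5],[2.2,0.1,-8],[3.2,0.2,-11.6],[4.3,0.2,-15.5]], turn=[0,0,0,0,0], hand=[1,1,1,1,1])

```text
clock: 18.73
eef_pos: [0.5606, -0.3531, 0.2845]
tool_rot: [-0.108, 0.987, -0.0, -0.119]
ft_force: [73.5, -42.2, 16.8]
grip_width: 0.0152
```

```bash
python3 s.py .50 -.15 .33; python3 tilt.py
```

```text
18.73 j [-0.495, 0.894, 1.276, 2.15, -0.135, -0.7] p [0.5606, -0.3531, 0.2845] F [73.5, -42.2, 16.8] lean (np.float64(13.71), np.float64(6.3)) w 0.0152
([2.49, 21.25, -3.52], None)
brass px 288 tool [-0.0168  0.0002  0.0846]
2743 [-0.037 -0.017  0.032] [0.04  0.015 0.105]
20 rim plane z=ax+by+c [0.2688 0.0022 0.0849] rms 0.0003
boat up [-0.019 -0.028  0.999] pitch nose-down deg 1.4 total tilt 1.9 nose az -167.7 rel pitch tool 15.0 0.1
```

```bash
sed -i 's/return min(c)\*1000/return min(c)*1000 if c else 0/' sim.py; sed -i 's/method="Powell",options=dict(maxiter=6,xtol=1e-4)/method="Nelder-Mead",options=dict(maxfev=2500,initial_simplex=v0+np.vstack([np.zeros(15),np.eye(15)*.006]))/' p3.py; python3 s.py .46 -.30 .29 
```

```text
18.78 j [-0.497, 0.892, 1.272, 2.147, -0.136, -0.7] p [0.5602, -0.3544, 0.2845] F [4.8, -3.6, -2.6] lean (np.float64(13.67), np.float64(6.7)) w 0.0152
([8.47, 7.46, 1.67], None)
```

>>> arm_command(translation=[[0.8,0.7,0.2],[2.3,2.1,0.5],[4.2,3.7,0.8],[6.3,5.6,1.2],[8.5,7.5,1.6]], turn=[0,0,0,0,0], hand=[1,1,1,1,1])

```text
clock: 19.2
eef_pos: [0.4586, -0.2977, 0.2885]
tool_rot: [-0.108, 0.987, 0.001, -0.121]
ft_force: [1.0, -1.0, -1.8]
grip_width: 0.015
```

```bash
python3 s.py .42 -.20 .36 ; python3 s.py .42 .15 .36 
```

```text
19.2 j [-0.495, 0.509, 0.578, 1.841, -0.135, -0.699] p [0.4586, -0.2977, 0.2885] F [1.0, -1.0, -1.8] lean (np.float64(13.86), np.float64(5.8)) w 0.015
([3.28, 10.57, -6.26], None)
19.2 j [-0.495, 0.509, 0.578, 1.841, -0.135, -0.699] p [0.4586, -0.2977, 0.2885] F [1.0, -1.0, -1.8] lean (np.float64(13.86), np.float64(5.8)) w 0.015
([-4.17, 44.75, -7.1], None)
```

>>> arm_command(translation=[[0.5,2,-1],[1.2,4.5,-2.4],[2,7.2,-3.8],[2.8,9,-5.2],[3.3,11.3,-6.3]], turn=[0,0,0,0,0], hand=[1,1,1,1,1])

```text
clock: 19.62
eef_pos: [0.4188, -0.1932, 0.3627]
tool_rot: [-0.107, 0.987, 0.0, -0.12]
ft_force: [0.3, -0.1, -3.5]
grip_width: 0.0149
```

>>> arm_command(translation=[[-0.5,2.8,0],[-1.1,5.6,-0.1],[-1.7,8.7,-0.2],[-2.3,12,-0.3],[-3,15.4,-0.4]], turn=[0.03,0.08,0.13,0.18,0.24], hand=[1,1,1,1,1])

```text
clock: 20.03
eef_pos: [0.4158, -0.0357, 0.3623]
tool_rot: [0.013, 0.993, -0.014, -0.119]
ft_force: [1.2, 0.3, -2.0]
grip_width: 0.0153
```

```bash
python3 s.py .46 .2 .33; python3 tilt.py; python3 p3.py
```

```text
20.03 j [-0.055, 0.271, 0.413, 1.951, -0.039, -0.024] p [0.4158, -0.0357, 0.3623] F [1.2, 0.3, -2.0] lean (np.float64(13.81), np.float64(6.1)) w 0.0153
([-4.37, 23.75, 1.49], None)
brass px 299 tool [-0.0172 -0.0008  0.085 ]
2755 [-0.037 -0.015  0.031] [0.04  0.017 0.105]
20 rim plane z=ax+by+c [2.65e-01 1.00e-04 8.51e-02] rms 0.0003
boat up [-0.019  0.032  0.999] pitch nose-down deg 1.2 total tilt 2.2 nose az 178.7 rel pitch tool 14.8 0.0
[[0.0153, 0.0002, 0.1666], [0.0153, -0.0015, 0.1666], [0.0153, -0.0066, 0.1667], [0.0151, -0.0071, 0.1693], [0.0151, -0.0072, 0.1694]]
[np.float64(15.4), np.float64(19.2), np.float64(21.0), np.float64(20.4), np.float64(18.6), np.float64(16.0), np.float64(13.8), np.float64(12.5), np.float64(11.9), np.float64(12.0), np.float64(12.2), np.float64(12.9), np.float64(11.6), np.float64(11.6), np.float64(12.8), np.float64(14.2), np.float64(13.6), np.float64(13.3), np.float64(13.3)]
```

```bash
sed -i 's/t0=.376/t0=.131/' p3.py; python3 p3.py; python3 - <<'E'
from sim2 import *
from h import *
# entry clearance column: lower straight from .30 to .167 at furn xy options, at t0
for xy in((.0153,0),(.005,.003),(-.003,.004)):
    print(xy,[round(cl(pose(.131,M0),FO+F.apply([*xy,0])+[0,0,z]),1) for z in(.28,.25,.22,.2,.18,.167)])
e=FO+F.apply([0,.003,0]);print(e,boatinfo(pose(.131,M0),e))
print(plan(e+[-.04,-.0,.32]),plan(e+[0,0,.30]))
# refine slot in top image w/ robot away? current top
p,d=camera("top");C=cloud("top",d);m=(abs(C[...,2]-.15)<.006);m[:,170:]=0
cn,h=cv2.findContours(m.astype(np.uint8),cv2.RETR_CCOMP,cv2.CHAIN_APPROX_NONE)
for k,q in zip(cn,h[0]):
    if cv2.contourArea(k)>400: print(q[3],cv2.minAreaRect(np.array([atz("top",(x[0][1],x[0][0]),.15)[:2]*1000 for x in k],np.float32)))
p,d=camera("scene");C=cloud("scene",d);m=(abs(C[...,2]-.15)<.006);m[:,:370]=0
m=m.astype(np.uint8)
cn,h=cv2.findContours(m,cv2.RETR_CCOMP,cv2.CHAIN_APPROX_NONE)
for k,q in zip(cn,h[0]):
    if cv2.contourArea(k)>400: print("scene",q[3],cv2.minAreaRect(np.array([atz("scene",(x[0][1],x[0][0]),.15)[:2]*1000 for x in k],np.float32)))
E
```

```text
[[0.0117, -0.004, 0.1638], [0.0127, -0.004, 0.1638], [0.0127, -0.0063, 0.1638], [0.0127, -0.0065, 0.1728], [0.0128, -0.0071, 0.1728]]
[np.float64(17.0), np.float64(19.0), np.float64(21.0), np.float64(20.1), np.float64(16.9), np.float64(14.1), np.float64(12.4), np.float64(11.9), np.float64(11.9), np.float64(12.6), np.float64(12.6), np.float64(11.9), np.float64(12.0), np.float64(12.9), np.float64(14.8), np.float64(16.9), np.float64(16.6), np.float64(16.7), np.float64(16.9)]
(0.0153, 0) [0, np.float64(6.0), np.float64(17.8), np.float64(19.0), np.float64(20.0), np.float64(20.8)]
(0.005, 0.003) [0, np.float64(9.0), np.float64(20.8), np.float64(22.0), np.float64(23.0), np.float64(23.8)]
(-0.003, 0.004) [np.float64(19.3), np.float64(2.3), np.float64(8.0), np.float64(23.0), np.float64(23.5), np.float64(22.8)]
[0.53645896 0.22356469 0.        ] (np.float64(1.7792991664560183), np.float64(171.66660078315363), np.float64(-3.2113470003363567), array([ 0.55074991,  0.21332441, -0.10748202]))
([-8.22, 25.54, 1.7], None) ([-12.57, 25.67, 2.69], None)Traceback (most recent call last):
  File "<stdin>", line 11, in <module>
TypeError: 'NoneType' object is not subscriptable
```

```bash
python3 - <<'E'
from sim2 import *
a=np.load("scene0.npz");p,d=a["p"],a["d"];C=cloud("scene",d);m=(abs(C[...,2]-.15)<.006);m[:,:370]=0
cn,h=cv2.findContours(m.astype(np.uint8),cv2.RETR_CCOMP,cv2.CHAIN_APPROX_NONE)
for k,q in zip(cn,h[0]):
    if cv2.contourArea(k)>400: print("scene",q[3],cv2.minAreaRect(np.array([atz("scene",(x[0][1],x[0][0]),.15)[:2]*1000 for x in k],np.float32)))
best=max((min(cl(pose(t,M0),FO+F.apply([x,y,0])+[0,0,z]) for z in np.arange(.225,.262,.004)),x,y,t) for x in np.arange(-.01,.04,.004) for y in np.arange(-.008,.013,.003) for t in(.11,.131,.15))
print(np.round(best,4));x,y,t=best[1:]
for z in(.30,.26):
    e=FO+F.apply([x,y,0])+[0,0,z];print(e.round(4),boatinfo(pose(t,M0),e)[3],plan(e))
E
```

```text
scene -1 ((536.08544921875, 221.35760498046875), (190.34754943847656, 251.90394592285156), 81.27085876464844)
scene 0 ((537.3416137695312, 220.47853088378906), (61.59186553955078, 116.6679458618164), 81.46821594238281)
[1.20409e+01 2.20000e-02 7.00000e-03 1.50000e-01]
[0.5588 0.2242 0.3   ] [0.57301052 0.21287987 0.19260903] ([-14.84, 26.06, 2.04], None)
[0.5588 0.2242 0.26  ] [0.57301052 0.21287987 0.15260903] ([-15.79, 26.17, 5.92], None)
```

>>> arm_command(translation=[[-0.8,1.5,0],[-2.2,4,0.2],[-3.9,6.8,0.4],[-5.6,9.8,0.7],[-7.4,13,1]], turn=[0,0,0,0,0], hand=[1,1,1,1,1])

```text
clock: 20.55
eef_pos: [0.4889, 0.0912, 0.331]
tool_rot: [0.012, 0.993, -0.015, -0.119]
ft_force: [1.2, -0.9, -3.2]
grip_width: 0.0154
```

>>> arm_command(translation=[[-1.7,3,0.5],[-3.4,6,1],[-5,9,1.5],[-6.2,11.4,2],[-7,12.6,2.3]], turn=[0.03,0.06,0.1,0.14,0.14], hand=[1,1,1,1,1])

```text
clock: 20.97
eef_pos: [0.5538, 0.217, 0.2856]
tool_rot: [0.08, 0.989, -0.023, -0.119]
ft_force: [1.3, -0.5, -2.5]
grip_width: 0.015
```

```bash
python3 s.py .5588 .2242 .285; python3 tilt.py; python3 - <<'E'
from sim2 import *
print(boatinfo(M0,o["eef_pos"]))
b,az,_,ob=boatinfo(M0,o["eef_pos"]);print("in furnace",F.inv().apply(ob-FO).round(4),"trough centre",(F.inv().apply(ob-FO+(M0*REL).apply([-.0345,0,0]))).round(4))
E
```

```text
20.97 j [0.343, 0.685, 0.87, 1.993, 0.055, 0.497] p [0.5538, 0.217, 0.2856] F [1.3, -0.5, -2.5] lean (np.float64(13.96), np.float64(6.4)) w 0.015
([-0.38, 0.79, -0.09], None)
brass px 33 tool [-0.0193 -0.0049  0.0841]
5080 [-0.05  -0.024  0.03 ] [0.097 0.024 0.16 ]
21 rim plane z=ax+by+c [ 0.8527 -0.0533  0.095 ] rms 0.009
boat up [-0.446  0.086  0.891] pitch nose-down deg 27.0 total tilt 27.0 nose az 170.9 rel pitch tool 40.5 -3.1
(np.float64(1.6495462969069903), np.float64(171.43637248463088), np.float64(-3.7020393350726124), array([0.56808366, 0.20688327, 0.17652545]))
in furnace [ 0.0338 -0.0086  0.1765] trough centre [-0.0007 -0.0088  0.1755]
```

>>> arm_command(translation=[[-0.2,0.4,0],[-0.4,0.8,0],[-0.4,0.8,0],[-0.4,0.8,0],[-0.4,0.8,0]], turn=[0,0,0,0,0], hand=[1,1,1,1,1])

```text
clock: 21.43
eef_pos: [0.5586, 0.2207, 0.2883]
tool_rot: [0.081, 0.99, -0.022, -0.117]
ft_force: [-0.8, 0.2, -3.9]
grip_width: 0.0152
```

```bash
python3 s.py .5588 .2242 .285; python3 - <<'E'
from sim2 import *
i=camera_info("wrist");p,d=camera("wrist");s,_=camera("scene");e=get_obs()["eef_pos"];p=p.copy();s=s.copy()
S=[FO+F.apply([x,y,.15]) for x,y in((-.056,-.03),(.056,-.03),(.056,.03),(-.056,.03))]
Rb,ob=M0*REL,e+M0.apply(OT);Bx=[ob+Rb.apply([x,y,.026]) for x,y in((-.075,-.016),(.006,-.016),(.006,.016),(-.075,.016))]
for im,n,inf in((p,"wrist",i),(s,"scene",None)):
    for Q,c in((S,(255,0,0)),(Bx,(0,255,0))):
        cv2.polylines(im,[proj(n,np.array(Q),inf)[:,::-1].round().astype(np.int32).reshape(-1,1,2)],True,c,1)
cv2.imwrite("pics/c9.png",np.hstack([cv2.resize(p[80:290,130:430],(430,301)),cv2.resize(s[60:250,350:520],(370,413))[:301]])[...,::-1])
print(boatinfo(M0,e))
E
```

```text
21.43 j [0.346, 0.699, 0.904, 2.008, 0.056, 0.503] p [0.5586, 0.2207, 0.2883] F [-0.8, 0.2, -3.9] lean (np.float64(13.68), np.float64(6.1)) w 0.0152
([-0.04, 0.37, 0.31], None)
(np.float64(1.981294101650291), np.float64(171.1608569645309), np.float64(-3.6261639686608724), array([0.57295647, 0.20965117, 0.18094245]))
```

View pics/c9.png

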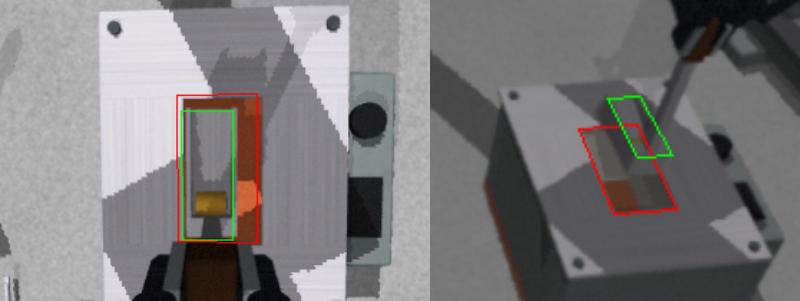

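```bash
python3 - <<'E'
from sim2 import *
e0=o["eef_pos"]
W=[(.022,.007,.255),(.022,.007,.22),(.0117,-.004,.166)]
P=[e0]+[FO+F.apply([x,y,0])+[0,0,z] for x,y,z in W]
for a,b in zip(P,P[1:]):
    print(b.round(4),"shift from now",(M0.inv().apply(b-e0)*100).round(2),[round(cl(M0,a+(b-a)*s),1) for s in np.linspace(0,1,7)])
E
```

```text
[0.5588 0.2242 0.255 ] shift from now [-0.73  0.54  3.22] [0, 0, 0, 0, 0, np.float64(11.7), np.float64(12.0)]
[0.5588 0.2242 0.22  ] shift from now [-1.53  0.76  6.62] [np.float64(12.0), np.float64(12.1), np.float64(12.4), np.float64(12.5), np.float64(12.9), np.float64(12.9), np.float64(13.1)]
[0.547  0.2149 0.166 ] shift from now [-1.78  0.   12.17] [np.float64(13.1), np.float64(15.1), np.float64(17.2), np.float64(19.2), np.float64(19.1), np.float64(17.9), np.float64(16.6)]
```

>>> arm_command(translation=[[-0.2,0.45,0.5],[-0.5,0.5,1.8],[-0.7,0.55,3.2],[-1.1,0.65,4.9],[-1.5,0.75,6.6]], turn=[0,0,0,0,0], hand=[1,1,1,1,1])

```text
clock: 21.95
eef_pos: [0.5584, 0.2249, 0.2189]
tool_rot: [0.081, 0.99, -0.022, -0.117]
ft_force: [-0.7, -0.3, -3.2]
grip_width: 0.0154
```

```bash
python3 s.py; python3 - <<'E'
from sim2 import *
e0=o["eef_pos"];print("now clear",cl(M0,e0))
b=FO+F.apply([.0117,-.004,0])+[0,0,.166];print((M0.inv().apply(b-e0)*100).round(2),[round(cl(M0,e0+(b-e0)*s),1) for s in np.linspace(0,1,7)])
E
```

```text
21.95 j [0.352, 0.677, 0.685, 1.811, 0.057, 0.508] p [0.5584, 0.2249, 0.2189] F [-0.7, -0.3, -3.2] lean (np.float64(13.69), np.float64(6.1)) w 0.0154
now clear 13.582177931829635
[-0.27 -0.84  5.43] [np.float64(13.6), np.float64(15.5), np.float64(17.5), np.float64(19.4), np.float64(19.4), np.float64(18.0), np.float64(16.6)]
```

>>> arm_command(translation=[[-0.1,-0.2,1.3],[-0.1,-0.4,2.8],[-0.2,-0.6,4.2],[-0.3,-0.8,5.2],[-0.3,-0.8,5.4]], turn=[0,0,0,0,0], hand=[1,1,1,1,1])

```text
clock: 22.37
eef_pos: [0.5458, 0.2142, 0.1646]
tool_rot: [0.081, 0.989, -0.023, -0.119]
ft_force: [-0.4, 0.3, -3.1]
grip_width: 0.0151
```

```bash
python3 s.py; sed -i 's/t0=.131/t0=0/' p3.py; cat >> p3.py <<'E'
e0=o["eef_pos"];print("clear now",cl(M0,e0))
# per call: 5 rows of .12 rad, 27 rows in all; world target at each call end, in tool axes at call start
seq=[.6,.6,.6,.6,.6,.14];a=0;prev=e0
for s in seq:
    Rt=pose(-a,M0);tg=tcp(v,np.degrees(a+s));print("turn",-s,"shift",(Rt.inv().apply(tg-prev)*100).round(2));a+=s;prev=tg
E
python3 p3.py
```

```text
22.37 j [0.343, 0.651, 0.499, 1.656, 0.055, 0.5] p [0.5458, 0.2142, 0.1646] F [-0.4, 0.3, -3.1] lean (np.float64(13.98), np.float64(6.4)) w 0.0151
[[0.0115, -0.003, 0.1668], [0.0115, -0.0037, 0.1668], [0.0115, -0.0057, 0.1655], [0.0115, -0.007, 0.1719], [0.0115, -0.0063, 0.1719]]
[np.float64(17.5), np.float64(19.5), np.float64(21.6), np.float64(19.7), np.float64(16.8), np.float64(13.9), np.float64(12.1), np.float64(11.6), np.float64(11.6), np.float64(11.6), np.float64(11.6), np.float64(11.6), np.float64(11.9), np.float64(13.0), np.float64(15.1), np.float64(16.1), np.float64(15.8), np.float64(15.8), np.float64(16.0)]
clear now 15.772122851156599
turn -0.6 shift [-0.03  0.11 -0.24]
turn -0.6 shift [ 0.04 -0.08  0.05]
turn -0.6 shift [ 0.1  -0.06  0.08]
turn -0.6 shift [ 0.1   0.13 -0.44]
turn -0.6 shift [-0.04  0.02 -0.17]
turn -0.14 shift [-0.   -0.02 -0.  ]
```

>>> arm_command(translation=[[0,0,-0.1],[0,0.1,-0.2],[0,0.1,-0.2],[0,0.1,-0.2],[0,0.1,-0.2]], turn=[-0.12,-0.24,-0.36,-0.48,-0.6], hand=[1,1,1,1,1])

```text
clock: 22.78
eef_pos: [0.5483, 0.2164, 0.1693]
tool_rot: [-0.218, 0.969, 0.014, -0.118]
ft_force: [-0.9, 0.0, -1.9]
grip_width: 0.0152
```

```bash
cat > chk.py <<'E'
from sim2 import *
e=o["eef_pos"];print(round(float(o["clock"]),2),"clear",cl(M0,e),"furn tcp",(F.inv().apply(e-FO)).round(4),"pitch,az,roll",np.round(boatinfo(M0,e)[:3],1),"F",o["ft_force"].round(1),"w",o["grip_width"].round(4),"j",o["joint_pos"].round(2),lean(o["tool_rot"]))
E
python3 chk.py
```

```text
Traceback (most recent call last):
  File "chk.py", line 2, in <module>
    e=o["eef_pos"];print(round(float(o["clock"]),2),"clear",cl(M0,e),"furn tcp",(F.inv().apply(e-FO)).round(4),"pitch,az,roll",np.round(boatinfo(M0,e)[:3],1),"F",o["ft_force"].round(1),"w",o["grip_width"].round(4),"j",o["joint_pos"].round(2),lean(o["tool_rot"]))
                                                                                                                                                                                             ^^^^^^^^^^^^^^^^^^^^^
AttributeError: 'float' object has no attribute 'round'
```

>>> arm_command(translation=[[0,0,0],[0,0,0],[0,-0.1,0],[0,-0.1,0],[0,-0.1,0]], turn=[-0.12,-0.24,-0.36,-0.48,-0.6], hand=[1,1,1,1,1])

```text
clock: 23.2
eef_pos: [0.5487, 0.2154, 0.1692]
tool_rot: [-0.495, 0.861, 0.048, -0.109]
ft_force: [-0.6, 0.0, -2.1]
grip_width: 0.0155
```

```bash
python3 chk.py
```

```text
Traceback (most recent call last):
  File "chk.py", line 2, in <module>
    e=o["eef_pos"];print(round(float(o["clock"]),2),"clear",cl(M0,e),"furn tcp",(F.inv().apply(e-FO)).round(4),"pitch,az,roll",np.round(boatinfo(M0,e)[:3],1),"F",o["ft_force"].round(1),"w",o["grip_width"].round(4),"j",o["joint_pos"].round(2),lean(o["tool_rot"]))
                                                                                                                                                                                             ^^^^^^^^^^^^^^^^^^^^^
AttributeError: 'float' object has no attribute 'round'
```

```bash
sed -i 's/o\["grip_width"\].round(4)/round(float(o["grip_width"]),4)/' chk.py; python3 chk.py; python3 - <<'E'
from sim2 import *
e=o["eef_pos"]
for d in((0,0,0),(0,-.003,-.003)):
    print(d,[round(cl(pose(-np.radians(k),M0),e+F.apply(d)),1) for k in range(0,110,10)])
print((M0.inv().apply(F.apply([-.001,-.003,-.003]))*100).round(2))
E
```

```text
23.2 clear 9.860905247066144 furn tcp [ 0.0133 -0.0032  0.1692] pitch,az,roll [   6.9 -122.4   11. ] F [-0.6  0.  -2.1] w 0.0155 j [ 0.34  0.65  0.51  1.66  0.06 -0.71] (np.float64(13.68), np.float64(6.1))
(0, 0, 0) [np.float64(9.9), np.float64(9.3), np.float64(8.8), np.float64(8.7), np.float64(7.7), np.float64(8.2), np.float64(9.5), np.float64(11.2), np.float64(13.4), np.float64(13.1), np.float64(13.1)]
(0, -0.003, -0.003) [np.float64(10.2), np.float64(11.2), np.float64(12.4), np.float64(12.3), np.float64(11.7), np.float64(11.7), np.float64(11.8), np.float64(11.0), np.float64(10.4), np.float64(10.1), np.float64(10.1)]
[ 0.27 -0.08  0.33]
```

>>> arm_command(translation=[[0.2,-0.1,0.2],[0.3,-0.1,0.3],[0.3,-0.1,0.3],[0.3,-0.1,0.3],[0.3,-0.1,0.3]], turn=[-0.12,-0.24,-0.36,-0.48,-0.6], hand=[1,1,1,1,1])

```text
clock: 23.62
eef_pos: [0.5473, 0.2123, 0.1665]
tool_rot: [0.727, -0.676, -0.078, 0.09]
ft_force: [0.3, -0.6, -2.6]
grip_width: 0.0155
```

```bash
python3 chk.py
```

```text
23.62 clear 11.629706276001954 furn tcp [ 0.0125 -0.0065  0.1665] pitch,az,roll [ 14.3 -89.5  13.7] F [ 0.3 -0.6 -2.6] w 0.0155 j [ 0.34  0.65  0.5   1.65  0.05 -1.31] (np.float64(13.69), np.float64(6.1))
```

>>> arm_command(translation=[[0,0,0],[0,0,0],[0,0,-0.1],[0,0,-0.2],[0,0,-0.3]], turn=[-0.12,-0.24,-0.36,-0.48,-0.6], hand=[1,1,1,1,1])

```text
clock: 24.03
eef_pos: [0.5481, 0.2124, 0.1695]
tool_rot: [0.894, -0.431, -0.101, 0.063]
ft_force: [0.8, 0.1, -2.2]
grip_width: 0.0148
```

```bash
python3 chk.py
```

```text
24.03 clear 14.016546447919415 furn tcp [ 0.0132 -0.0063  0.1695] pitch,az,roll [ 22.1 -55.5  11.5] F [ 0.8  0.1 -2.2] w 0.0148 j [ 0.34  0.65  0.51  1.66  0.05 -1.91] (np.float64(13.68), np.float64(6.1))
```

>>> arm_command(translation=[[0,0,0],[0,0,0],[0,0,0],[0,0,0],[0,0,0]], turn=[-0.12,-0.24,-0.36,-0.48,-0.6], hand=[1,1,1,1,1])

```text
clock: 24.45
eef_pos: [0.5481, 0.2124, 0.1696]
tool_rot: [0.982, -0.148, -0.115, 0.03]
ft_force: [-0.3, 0.5, -2.8]
grip_width: 0.0149
```

```bash
python3 chk.py
```

```text
24.45 clear 13.457898261265262 furn tcp [ 0.0132 -0.0062  0.1696] pitch,az,roll [ 27.7 -19.3   5.3] F [-0.3  0.5 -2.8] w 0.0149 j [ 0.34  0.65  0.51  1.66  0.05 -2.51] (np.float64(13.67), np.float64(6.1))
```

>>> arm_command(translation=[[0,0,0],[0,0,0],[0,0,0],[0,0,0],[0,0,0]], turn=[-0.1,-0.14,-0.14,-0.14,-0.14], hand=[1,1,1,1,1])

```text
clock: 24.87
eef_pos: [0.5479, 0.2122, 0.1692]
tool_rot: [0.989, -0.082, -0.117, 0.023]
ft_force: [-0.4, 0.5, -1.7]
grip_width: 0.0152
```

```bash
python3 chk.py; python3 tilt.py pics/w10.png|head -1; python3 - <<'E'
from sim2 import *
s,d=camera("scene");t,dt=camera("top")
cv2.imwrite("pics/c10.png",np.hstack([cv2.resize(s[80:220,370:510],(300,300)),cv2.resize(cv2.imread("pics/w10.png")[:300,80:460,::-1],(380,300))])[...,::-1])
print([(n,[(np.round(q["location"]).tolist(),round(q["conf"],2)) for q in search_frame(n,"bush")]) for n in("scene","top","wrist")])
E
```

```text
24.87 clear 13.271064802890532 furn tcp [ 0.0131 -0.0065  0.1692] pitch,az,roll [ 28.3 -11.    3.7] F [-0.4  0.5 -1.7] w 0.0152 j [ 0.34  0.65  0.51  1.66  0.05 -2.64] (np.float64(13.71), np.float64(6.1))
brass px 0 tool 
[('scene', []), ('top', []), ('wrist', [])]
```

View pics/c10.png

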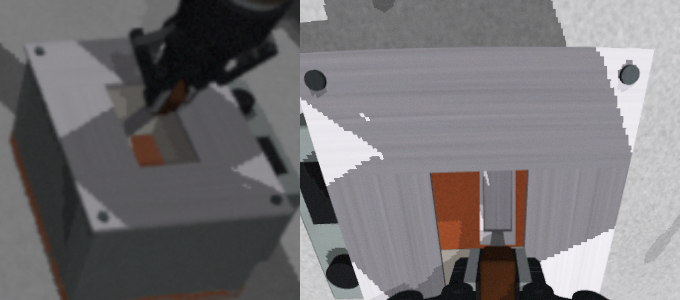

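The trough is visible through the slot at (200,497) and it's empty, so the bush is out. I'll check whether the boat can be lifted straight out in this orientation.

```bash
python3 - <<'E'
from sim2 import *
e=o["eef_pos"]
zs=np.arange(.17,.34,.006)
best=max((min(cl(M0,FO+F.apply([x,y,0])+[0,0,z]) or 99 for z in zs),x,y) for x in np.arange(0,.05,.004) for y in np.arange(-.012,.009,.003))
print(best)
b=FO+F.apply([best[1],best[2],0]);
for z in(.17,.20,.25,.32): print(z,(b+[0,0,z]).round(4),(M0.inv().apply(b+[0,0,z]-e)*100).round(2),round(cl(M0,b+[0,0,z]),1))
E
```

```text
(np.float64(11.01895603499475), np.float64(0.028), np.float64(0.0029999999999999957))
0.17 [0.5641 0.2193 0.17  ] [ 1.43 -0.96 -0.52] 14.1
0.2 [0.5641 0.2193 0.2   ] [ 0.74 -0.76 -3.43] 21.9
0.25 [0.5641 0.2193 0.25  ] [-0.4  -0.44 -8.29] 12.0
0.32 [0.5641 0.2193 0.32  ] [ -2.01   0.   -15.09] 0
```

```bash
python3 - <<'E'
from sim2 import *
e=o["eef_pos"]
for d in((0,0,0),(0,0,-.003),(0,.002,-.003)):
    print(d,[round(cl(pose(np.radians(k),M0),e+F.apply(d)),1) for k in range(0,181,12)])
print((pose(.74,M0).inv().apply(F.apply([0,.001,-.003]))*100).round(2))
E
```

```text
(0, 0, 0) [np.float64(13.0), np.float64(12.7), np.float64(12.9), np.float64(13.4), np.float64(13.5), np.float64(11.7), np.float64(11.2), np.float64(12.4), np.float64(11.7), np.float64(9.9), np.float64(9.9), np.float64(11.8), np.float64(15.5), np.float64(19.3), np.float64(16.6), np.float64(13.8)]
(0, 0, -0.003) [np.float64(10.0), np.float64(9.7), np.float64(9.9), np.float64(10.4), np.float64(11.2), np.float64(11.7), np.float64(11.2), np.float64(12.5), np.float64(11.7), np.float64(9.9), np.float64(9.9), np.float64(11.8), np.float64(15.5), np.float64(19.2), np.float64(16.6), np.float64(14.0)]
(0, 0.002, -0.003) [np.float64(10.0), np.float64(9.7), np.float64(9.9), np.float64(10.4), np.float64(11.2), np.float64(10.3), np.float64(10.3), np.float64(11.0), np.float64(11.3), np.float64(11.6), np.float64(11.9), np.float64(13.8), np.float64(17.5), np.float64(21.2), np.float64(18.6), np.float64(16.0)]
[-0.03 -0.13  0.29]
```

>>> arm_command(translation=[[0,0,0],[0,0,0],[0,0,0],[0,0,0],[0,0,0]], turn=[0.12,0.24,0.36,0.48,0.6], hand=[1,1,1,1,1])

```text
clock: 25.58
eef_pos: [0.5477, 0.2121, 0.1688]
tool_rot: [0.92, -0.373, -0.105, 0.057]
ft_force: [-0.1, 0.3, -3.3]
grip_width: 0.0151
```

```bash
python3 chk.py
```

```text
25.58 clear 13.268672900653526 furn tcp [ 0.0129 -0.0066  0.1688] pitch,az,roll [ 23.6 -48.   10.5] F [-0.1  0.3 -3.3] w 0.0151 j [ 0.34  0.65  0.51  1.66  0.05 -2.04] (np.float64(13.75), np.float64(6.2))
```

Holding position keeps at least 10 mm of clearance, so I'll turn back without shifting.

>>> arm_command(translation=[[0,0,0],[0,0,0],[0,0,0],[0,0,0],[0,0,0]], turn=[0.12,0.24,0.36,0.48,0.6], hand=[1,1,1,1,1])

```text
clock: 26.0
eef_pos: [0.5477, 0.2121, 0.1688]
tool_rot: [0.769, -0.628, -0.084, 0.085]
ft_force: [-0.9, 0.6, -2.3]
grip_width: 0.0152
```

>>> arm_command(translation=[[0,0,0],[0,0,0],[0,0,0],[0,0,0],[0,0,0]], turn=[0.12,0.24,0.36,0.48,0.6], hand=[1,1,1,1,1])

```text
clock: 26.42
eef_pos: [0.5477, 0.2121, 0.1688]
tool_rot: [-0.549, 0.827, 0.055, -0.106]
ft_force: [-1.0, 0.4, -1.8]
grip_width: 0.015
```

```bash
python3 chk.py
```

```text
26.42 clear 10.306122711185022 furn tcp [ 0.0129 -0.0066  0.1688] pitch,az,roll [   8.2 -115.4   12. ] F [-1.   0.4 -1.8] w 0.015 j [ 0.34  0.65  0.51  1.66  0.05 -0.84] (np.float64(13.75), np.float64(6.2))
```

>>> arm_command(translation=[[0,0,0],[0,0,0],[0,0,0],[0,0,0],[0,0,0]], turn=[0.12,0.24,0.36,0.48,0.6], hand=[1,1,1,1,1])

```text
clock: 26.83
eef_pos: [0.5477, 0.212, 0.1688]
tool_rot: [-0.28, 0.953, 0.021, -0.118]
ft_force: [-0.5, -0.1, -2.7]
grip_width: 0.0152
```

>>> arm_command(translation=[[0,0,0],[0,0,0],[0,0,0],[0,0,0],[0,0,0]], turn=[0.12,0.24,0.36,0.48,0.6], hand=[1,1,1,1,1])

```text
clock: 27.25
eef_pos: [0.5477, 0.2121, 0.1688]
tool_rot: [0.014, 0.993, -0.015, -0.119]
ft_force: [-0.4, 0.5, -1.6]
grip_width: 0.0156
```

```bash
python3 chk.py
```

```text
27.25 clear 15.52228778551393 furn tcp [ 0.0129 -0.0066  0.1688] pitch,az,roll [  1.6 178.6  -1.9] F [-0.4  0.5 -1.6] w 0.0156 j [0.34 0.65 0.51 1.66 0.05 0.36] (np.float64(13.76), np.float64(6.2))
```

>>> arm_command(translation=[[0,0,0],[0,0,0],[0,0,0],[0,0,0],[0,0,0]], turn=[0.12,0.14,0.14,0.14,0.14], hand=[1,1,1,1,1])

```text
clock: 27.67
eef_pos: [0.5478, 0.2121, 0.1689]
tool_rot: [0.08, 0.99, -0.022, -0.118]
ft_force: [-0.3, -0.8, -2.5]
grip_width: 0.0153
```

```bash
python3 chk.py; python3 - <<'E'
from sim2 import *
e0=o["eef_pos"]
W=[(.016,.002,.195),(.022,.007,.22),(.022,.007,.285)]
P=[e0]+[FO+F.apply([x,y,0])+[0,0,z] for x,y,z in W]
for a,b in zip(P,P[1:]):
    print(b.round(4),"shift from now",(M0.inv().apply(b-e0)*100).round(2),[round(cl(M0,a+(b-a)*s),1) for s in np.linspace(0,1,9)])
E
```

```text
27.67 clear 13.82501349570093 furn tcp [ 0.0129 -0.0066  0.1689] pitch,az,roll [  1.9 171.3  -3.6] F [-0.3 -0.8 -2.5] w 0.0153 j [0.34 0.65 0.51 1.66 0.05 0.49] (np.float64(13.75), np.float64(6.2))
[0.5521 0.2201 0.195 ] shift from now [ 0.31  0.69 -2.66] [np.float64(13.8), np.float64(14.7), np.float64(15.6), np.float64(16.5), np.float64(17.4), np.float64(18.1), np.float64(19.0), np.float64(19.8), np.float64(20.0)]
[0.5588 0.2242 0.22  ] shift from now [ 0.31  1.04 -5.26] [np.float64(20.0), np.float64(19.1), np.float64(18.3), np.float64(17.4), np.float64(16.6), np.float64(15.7), np.float64(14.9), np.float64(14.0), np.float64(13.2)]
[0.5588 0.2242 0.285 ] shift from now [  1.8    0.63 -11.57] [np.float64(13.2), np.float64(13.0), np.float64(12.5), np.float64(12.5), np.float64(12.1), np.float64(12.1), 0, 0, 0]
```

>>> arm_command(translation=[[0.1,0.2,-0.8],[0.3,0.7,-2.6],[0.3,0.9,-4],[0.3,1.05,-5.3],[0.6,0.95,-6.6]], turn=[0,0,0,0,0], hand=[1,1,1,1,1])

```text
clock: 28.08
eef_pos: [0.5595, 0.2247, 0.2347]
tool_rot: [0.08, 0.99, -0.022, -0.117]
ft_force: [-1.0, -0.0, -3.2]
grip_width: 0.0154
```

```bash
python3 chk.py;python3 s.py .5588 .2242 .29
```

```text
28.08 clear 13.498475329344089 furn tcp [0.0226 0.0077 0.2347] pitch,az,roll [  2.  171.3  -3.6] F [-1.  -0.  -3.2] w 0.0154 j [0.35 0.68 0.73 1.86 0.06 0.51] (np.float64(13.7), np.float64(6.1))
28.08 j [0.351, 0.682, 0.735, 1.856, 0.057, 0.506] p [0.5595, 0.2247, 0.2347] F [-1.0, -0.0, -3.2] lean (np.float64(13.7), np.float64(6.1)) w 0.0154
([1.32, -0.41, -5.35], None)
```

>>> arm_command(translation=[[0.3,-0.1,-1.3],[0.7,-0.2,-2.8],[1.1,-0.4,-4.2],[1.4,-0.4,-5.5],[1.4,-0.4,-5.6]], turn=[0,0,0,0,0], hand=[1,1,1,1,1])

```text
clock: 28.5
eef_pos: [0.5589, 0.2245, 0.2951]
tool_rot: [0.08, 0.99, -0.021, -0.115]
ft_force: [0.6, 0.1, -1.2]
grip_width: 0.0154
```

```bash
python3 s.py .43 .15 .35; python3 tilt.py pics/w11.png|head -1; python3 - <<'E'
from h import *
i=camera_info("wrist");p,d=camera("wrist");C=cloud("wrist",d,i);e=get_obs()["eef_pos"]
print([(np.round(q["location"]).tolist(),round(q["conf"],2)) for q in search_frame("wrist","bush")])
q=p.astype(int);g=(q[...,0]>90)&(q[...,2]<q[...,0]*.5)&(q[...,1]>q[...,0]*.6)&(d>0)&(np.hypot(C[...,0]-.536,C[...,1]-.22)<.1)
print(g.sum(),np.median(C[g],0) if g.sum() else "")
E
```

```text
28.5 j [0.351, 0.704, 0.932, 2.026, 0.057, 0.506] p [0.5589, 0.2245, 0.2951] F [0.6, 0.1, -1.2] lean (np.float64(13.44), np.float64(5.8)) w 0.0154
([12.39, -9.66, -2.19], None)
brass px 0 tool 
[]
21 [0.49924638 0.26069567 0.03041694]
```

>>> arm_command(translation=[[2,-1.6,-0.4],[5,-3.9,-0.9],[8,-6.3,-1.4],[11,-8.6,-1.9],[12.4,-9.7,-2.2]], turn=[0,0,0,0,0], hand=[1,1,1,1,1])

```text
clock: 29.07
eef_pos: [0.4257, 0.1475, 0.349]
tool_rot: [0.081, 0.989, -0.023, -0.118]
ft_force: [-0.4, 0.2, -2.0]
grip_width: 0.015
```

>>> arm_command(translation=[[-0.3,-3,0],[-0.5,-7,0],[-0.7,-11,0],[-0.8,-15,0],[-0.8,-19,0]], turn=[-0.05,-0.1,-0.16,-0.22,-0.26], hand=[1,1,1,1,1])

```text
clock: 29.48
eef_pos: [0.4067, -0.0408, 0.3569]
tool_rot: [-0.05, 0.991, -0.007, -0.12]
ft_force: [1.4, -0.1, -3.5]
grip_width: 0.0152
```

```bash
python3 s.py .43 -.25 .33; python3 tilt.py; python3 - <<'E'
from h import *
p,d=camera("top");s,ds=camera("scene")
cv2.imwrite("pics/c12.png",np.hstack([cv2.resize(p[130:285,40:180],(360,400)),cv2.resize(s[80:240,360:520],(400,400))])[...,::-1])
for n,q,dd in(("top",p,d),("scene",s,ds)):
    q=q.astype(int);C=cloud(n,dd);g=(q[...,0]>80)&(q[...,1]>q[...,0]*.55)&(q[...,2]<q[...,1]*.55)&(abs(C[...,0]-.536)<.11)&(abs(C[...,1]-.22)<.09)
    print(n,g.sum(),np.argwhere(g).mean(0) if g.sum() else "",np.median(C[g],0) if g.sum() else "",[(np.round(k["location"]).tolist(),round(k["conf"],2)) for k in search_frame(n,"bush")])
E
```

```text
29.48 j [-0.067, 0.25, 0.372, 1.93, -0.041, -0.163] p [0.4067, -0.0408, 0.3569] F [1.4, -0.1, -3.5] lean (np.float64(13.84), np.float64(6.1)) w 0.0152
([-0.85, -21.05, 2.59], None)
brass px 0 tool 
3109 [-0.037 -0.016  0.03 ] [0.039 0.016 0.104]
20 rim plane z=ax+by+c [ 0.2698 -0.0025  0.0851] rms 0.0003
boat up [-0.022 -0.003  1.   ] pitch nose-down deg 1.3 total tilt 1.3 nose az -174.2 rel pitch tool 15.1 -0.1
top 0   []
scene 0   []
```

View pics/c12.png

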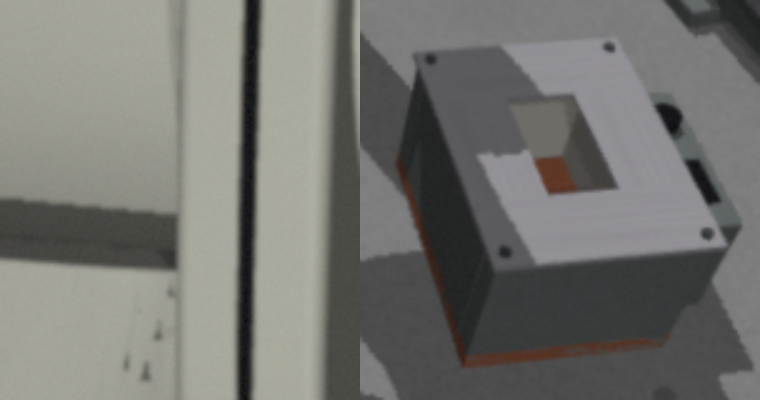

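The boat is empty and level, and no bush shows in the slot view at (175,555). Now carrying it back to its old spot.

>>> arm_command(translation=[[-0.1,-3.5,0.4],[-0.3,-7.5,0.9],[-0.5,-11.5,1.4],[-0.6,-15.5,1.9],[-0.8,-19.5,2.4]], turn=[0,0,0,0,0], hand=[1,1,1,1,1])

```text
clock: 30.15
eef_pos: [0.4296, -0.2331, 0.3322]
tool_rot: [-0.05, 0.992, -0.007, -0.12]
ft_force: [0.9, 0.8, -1.7]
grip_width: 0.015
```

```bash
python3 s.py .49 -.30 .24; python3 s.py .545 -.345 .125; python3 - <<'E'
from sim2 import *
e=o["eef_pos"];print(boatinfo(M0,e),(boatinfo(M0,e)[3]-e).round(4)); 
e2=np.array([.545,-.345,.11]);ob=e2+M0.apply(OT);print("lowest at .11",((M0*REL).apply(BP)+ob)[:,2].min())
E
```

```text
30.15 j [-0.417, 0.391, 0.507, 1.896, -0.119, -0.505] p [0.4296, -0.2331, 0.3322] F [0.9, 0.8, -1.7] lean (np.float64(13.77), np.float64(6.1)) w 0.015
([-7.37, -7.25, 7.7], None)
30.15 j [-0.417, 0.391, 0.507, 1.896, -0.119, -0.505] p [0.4296, -0.2331, 0.3322] F [0.9, 0.8, -1.7] lean (np.float64(13.77), np.float64(6.1)) w 0.015
([-14.99, -12.27, 17.68], None)
(np.float64(1.4160956584349451), np.float64(-174.20885077549093), np.float64(-0.08341811050566583), array([ 0.44474078, -0.23372114,  0.22435432])) [ 0.0151 -0.0006 -0.1079]
lowest at .11 0.00026527454321562767
```

>>> arm_command(translation=[[-1.5,-1.5,1],[-3.5,-3.5,3],[-5.5,-5.4,5.5],[-7.4,-7.2,7.7],[-10,-9,11]], turn=[0,0,0,0,0], hand=[1,1,1,1,1])

```text
clock: 30.57
eef_pos: [0.5086, -0.3143, 0.2054]
tool_rot: [-0.049, 0.992, -0.008, -0.119]
ft_force: [0.2, -1.0, -1.8]
grip_width: 0.0148
```

```bash
python3 s.py .545 -.345 .125
```

```text
30.57 j [-0.481, 0.627, 0.564, 1.707, -0.133, -0.567] p [0.5086, -0.3143, 0.2054] F [0.2, -1.0, -1.8] lean (np.float64(13.65), np.float64(6.5)) w 0.0148
([-5.12, -3.39, 7.04], None)
```

>>> arm_command(translation=[[-1.5,-1,1.8],[-3.2,-2.1,3.8],[-4.6,-3,5.8],[-5.1,-3.4,6.8],[-5.1,-3.4,7]], turn=[0,0,0,0,0], hand=[1,1,1,1,1])

```text
clock: 30.98
eef_pos: [0.5422, -0.3435, 0.1212]
tool_rot: [-0.049, 0.991, -0.005, -0.123]
ft_force: [-0.3, 0.6, -3.5]
grip_width: 0.015
```

```bash
python3 tilt.py | tail -1; python3 s.py .545 -.345 .111; python3 - <<'E'
from sim2 import *
e=o["eef_pos"];print("lowest",((M0*REL).apply(BP)+e+M0.apply(OT))[:,2].min())
E
```

```text
boat up [-0.017 -0.003  1.   ] pitch nose-down deg 1.0 total tilt 1.0 nose az -174.3 rel pitch tool 15.1 0.0
31.03 j [-0.496, 0.759, 0.591, 1.607, -0.135, -0.581] p [0.542, -0.3436, 0.1232] F [-1.0, 0.3, -3.0] lean (np.float64(14.01), np.float64(5.5)) w 0.0151
([-0.57, -0.16, 1.12], None)
lowest 0.013759943771491381
```

>>> arm_command(translation=[[-0.1,0,0.4],[-0.2,0,0.8],[-0.3,0,1.1],[-0.3,0,1.2],[-0.3,0,1.2]], turn=[0,0,0,0,0], hand=[1,1,1,1,1])

```text
clock: 31.45
eef_pos: [0.5427, -0.3456, 0.1144]
tool_rot: [-0.048, 0.992, -0.007, -0.119]
ft_force: [-0.8, -0.2, -2.4]
grip_width: 0.015
```

```bash
python3 tilt.py | tail -1; python3 s.py;  python3 - <<'E'
from sim2 import *
e=o["eef_pos"];print("lowest",((M0*REL).apply(BP)+e+M0.apply(OT))[:,2].min())
E
```

```text
boat up [-0.018 -0.002  1.   ] pitch nose-down deg 1.0 total tilt 1.0 nose az -174.5 rel pitch tool 14.7 -0.2
31.5 j [-0.498, 0.76, 0.571, 1.579, -0.136, -0.582] p [0.5428, -0.3457, 0.1144] F [1.0, -0.1, -3.4] lean (np.float64(13.71), np.float64(6.3)) w 0.0153
lowest 0.004564896457147638
```

>>> arm_command(translation=[[0,0,0.1],[-0.1,0,0.2],[-0.1,0,0.3],[-0.1,0,0.4],[-0.1,0,0.4]], turn=[0,0,0,0,0], hand=[1,1,1,1,1])

```text
clock: 31.92
eef_pos: [0.543, -0.3457, 0.1098]
tool_rot: [-0.048, 0.992, -0.007, -0.119]
ft_force: [0.1, 0.8, -1.1]
grip_width: 0.0148
```

```bash
python3 s.py;  python3 - <<'E'
from sim2 import *
e=o["eef_pos"];print("lowest",((M0*REL).apply(BP)+e+M0.apply(OT))[:,2].min())
E
```

```text
31.92 j [-0.498, 0.763, 0.564, 1.57, -0.136, -0.582] p [0.543, -0.3457, 0.1098] F [0.1, 0.8, -1.1] lean (np.float64(13.72), np.float64(6.3)) w 0.0148
lowest -4.880565028439476e-06
```

>>> arm_command(translation=[[0,0,0],[0,0,0],[0,0,0],[0,0,0],[0,0,0]], turn=[0,0,0,0,0], hand=[0.6,0.4,0.2,0,0])

```text
clock: 32.33
eef_pos: [0.5428, -0.3458, 0.1097]
tool_rot: [-0.048, 0.992, -0.007, -0.119]
ft_force: [0.9, 0.9, -0.6]
grip_width: 0.0744
```

>>> arm_command(translation=[[0,0,0],[0,0,0],[0,0,0],[0,0,-1],[0,0,-2.5]], turn=[0,0,0,0,0], hand=[0,0,0,0,0])

```text
clock: 32.75
eef_pos: [0.5475, -0.3445, 0.1324]
tool_rot: [-0.048, 0.991, -0.006, -0.121]
ft_force: [-1.0, -0.5, -0.2]
grip_width: 0.0858
```

>>> arm_command(translation=[[0,0,-1.5],[0,0,-3.5],[0,0,-5.5],[0,0,-7],[0,0,-7.5]], turn=[0,0,0,0,0], hand=[0,0,0,0,0])

```text
clock: 33.17
eef_pos: [0.5677, -0.3434, 0.2094]
tool_rot: [-0.048, 0.992, -0.008, -0.117]
ft_force: [-0.3, -1.6, 0.4]
grip_width: 0.0855
```

```bash
python3 s.py; python3 boat.py pics/w13.png
```

```text
33.17 j [-0.479, 0.808, 0.906, 1.865, -0.132, -0.563] p [0.5677, -0.3434, 0.2094] F [-0.3, -1.6, 0.4] lean (np.float64(13.53), np.float64(6.8)) w 0.0855
block 516 ((555.7190551757812, -344.7743835449219), (19.87875747680664, 14.817340850830078), 5.714410781860352) [0.1631 0.1645 0.1657]
trough ((521.887451171875, -347.1718444824219), (79.1703109741211, 31.16791343688965), 5.429348945617676)
0.5 211 [np.float64(0.0262), np.float64(0.0268)]
0.53 172 [np.float64(0.0257), np.float64(0.0268)]
0.56 28 [np.float64(0.0269), np.float64(0.0273)]
```

```bash
python3 - <<'E'
from h import *
for n in("top","scene"):
    p,d=camera(n);C=cloud(n,d);q=p.astype(int)
    g=(q[...,0]>60)&(q[...,1]>q[...,0]*.6)&(q[...,2]<q[...,0]*.4)&(d>0)
    nl,L,S,ce=cv2.connectedComponentsWithStats(g.astype(np.uint8))
    print(n,[(ce[i].round().tolist(),int(S[i,4]),np.median(C[L==i],0).round(3).tolist()) for i in range(1,nl) if S[i,4]>6])
    print(n,[(np.round(k["location"]).tolist(),round(k["conf"],2)) for k in search_frame(n,"bush")],[(np.round(k["location"]).tolist(),round(k["conf"],2),atz(n,k["location"],0).round(3).tolist()) for k in spot_point(n,"empty_boat")])
E
```

```text
top [([80.0, 3.0], 12, [1.502, 0.755, -0.752]), ([86.0, 3.0], 10, [1.499, 0.734, -0.752]), ([111.0, 10.0], 223, [1.463, 0.619, -0.75]), ([153.0, 10.0], 431, [1.456, 0.431, -0.751]), ([201.0, 10.0], 352, [1.454, 0.224, -0.75]), ([224.0, 4.0], 20, [1.477, 0.13, -0.752]), ([231.0, 1.0], 12, [1.488, 0.099, -0.749]), ([249.0, 9.0], 138, [1.452, 0.024, -0.75]), ([297.0, 1.0], 14, [1.49, -0.177, -0.751]), ([344.0, 10.0], 686, [1.447, -0.385, -0.75]), ([346.0, 0.0], 7, [1.492, -0.387, -0.75]), ([403.0, 10.0], 108, [1.443, -0.629, -0.75]), ([412.0, 3.0], 39, [1.481, -0.67, -0.749]), ([429.0, 15.0], 275, [1.433, -0.74, -0.75]), ([444.0, 3.0], 32, [1.483, -0.81, -0.749]), ([460.0, 3.0], 67, [1.49, -0.871, -0.75]), ([459.0, 14.0], 291, [1.435, -0.87, -0.749]), ([44.0, 4.0], 8, [1.501, 0.922, -0.751]), ([27.0, 17.0], 602, [1.446, 1.012, -0.751]), ([77.0, 12.0], 209, [1.458, 0.768, -0.75]), ([97.0, 5.0], 22, [1.484, 0.68, -0.75]), ([370.0, 4.0], 9, [1.475, -0.486, -0.752]), ([14.0, 6.0], 7, [1.502, 1.058, -0.75]), ([228.0, 12.0], 79, [1.44, 0.109, -0.751]), ([297.0, 10.0], 25, [1.444, -0.179, -0.7
[... 2018 characters left out ...]
294.0, 45.0], 7, [0.918, -0.142, 0.003]), ([342.0, 46.0], 14, [0.916, -0.253, 0.003]), ([129.0, 87.0], 209, [0.792, 0.21, 0.073]), ([434.0, 81.0], 9, [0.769, -0.401, 0.165]), ([327.0, 185.0], 60, [0.588, -0.209, 0.03]), ([267.0, 230.0], 17, [0.488, -0.086, 0.165]), ([332.0, 237.0], 66, [0.477, -0.222, 0.011]), ([537.0, 304.0], 1405, [0.326, -0.663, 0.03])]
top [] [([231.0, 271.0], 0.64, [0.491, -0.088, 0.0])]
scene [([489.0, 268.0], 306, [0.806, 0.209, 0.073]), ([476.0, 287.0], 18, [0.809, 0.204, 0.007]), ([336.0, 352.0], 8, [0.856, -0.104, 0.016]), ([313.0, 394.0], 7, [0.912, -0.163, 0.001]), ([297.0, 398.0], 7, [0.911, -0.19, 0.001])]
scene [] [([196.0, 289.0], 0.57, [0.487, -0.084, 0.0])]
```

```bash
python3 -c "
from workcell import *
print(job_done())"
```

```text
the job is handed in; nothing more can be done
None
```

The bush was tipped out inside the furnace, and the boat is back on the bench standing upright and empty. I handed the job in at about 33 s. I never saw the bush lying on the furnace floor, because the cover plate hides it.

**How it was done:** The commands can't tilt the tool, so I used the reach limit behind the base to lean it about 14–15°. I gripped the level boat with that lean, lowered it through the slot, and turned it half round inside. That took the nose to about 28° down. I turned it back the same way and drew it out level.

**Last checks:**
- **Boat:** it stands upright at about (0.556, −0.345), with its rims level and nothing in the trough.
- **Bush:** it was in the boat just above the slot and gone from the tipped trough. Afterwards the only brass pieces on the bench were the two loose decoys.
- **Furnace clearance:** my model gave at least about 8 mm during the turns, and the wrist force showed no contact. No camera could confirm this directly.
- **Empty boat:** found where it stood at the start, within a few mm.

**What went wrong or disagreed:**
- **First grasp slipped:** it caught only the top of the grip block, because the fingertips sit about 30 mm behind the reported TCP, not 14 mm ahead as stated. The boat was lifted about 5 cm, swung nose-down and came down on the bench. It stayed standing with the bush in it, a few mm from its old spot, and I regrasped it deeper.
- **Force spikes at the joint limits:** the wrist force briefly read about 57 N and 74 N when the arm ran into its joint limits. I took these for braking, not contact; they are below the 120 N wrist limit.

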